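# Comb the stirring rods into their tray and close the cover

### The arm

A 6-joint arm with a two-finger parallel gripper is mounted at the origin on a cart in front of the work surface, level with it; the furniture and walls round the work are solid. World frame = base frame: x ahead of the robot, y to its left, z up, the work surface at z = 0. Lengths are in m, angles in rad, forces in N, time in s.
With the tool pointing down it reaches from about 0.375 to 0.9 m from the base axis. Payload 3.1 kg.
Tool frame: the origin (TCP) lies between the finger pads; the fingertips stand ctrl.finger_overhang ahead of it and the grasp point (between the pads) lies 2 mm behind it (ctrl.finger_overhang is the distance from the TCP to the fingertips, in m); z points along the fingers, x is the direction in which the jaws open and shut, and the axes are right-handed (so a half turn about z gives the same grasp; the last joint's range is limited). The gripper opens to 85 mm and grips with 20 to 120 N. Pads are 22 mm wide; open, the fingers measure 114 mm over their backs; the gripper's body (76 mm by 85 mm) begins 54 mm behind the grasp point. The pads swing forward as they close: fully open they stand 13 mm farther back than shut.
Start: joints at [-1.429, 0.527, 1.433, -0, 1.181, -0.178], TCP at [0.197, -0.593, 0.248] pointing down, gripper open.
Joint ranges: [-3.08, 3.08], [-0.75, 2.2], [0.22, 2.44], [-1.43, 4.57], [0, 2.65], [-2.85, 2.85]. Speed limits (rad/s): [2.79, 2.79, 3.14, 3.14, 3.14, 3.14].

### API

Orientations are given as a rotation vector (axis times angle).
In Python, from station import ctrl, optics gives the robot as it stands.
- The arm moves only by the shell command python3 -m handwheel 'ROWS' [FORCE]. ROWS is JSON, a list of rows, each a list of 3 entries, a list of its own where there are three numbers: the shift along the world's x, y, z in m, then the turn, a rotation vector about the world's x, y, z in degrees, then the closure in counts, from 0 (fully open) to 255 (shut). A call has 1 to 10 rows; each row is the pose to reach, as a shift and turn from the pose measured when the call began; what a row does not reach only later rows make up. A row lasts 1/12 s, in which the tool goes at most 41.7 mm and 7.16 degrees, less where a joint would pass 70% of its speed; a pose out of reach is approached as far as the arm can. A call with a gripper value outside its range is refused whole. The fingers move at their own pace and stop on an object; FORCE is the grip in N (left out, the last holds). Time passes only in rows, so rows that repeat a pose let the fingers close. It gives the time, the measured TCP pose, the force and the opening at its end, in the units of the state.
- ctrl.state(): the state, without advancing time (a new reading comes with each control period).
- optics.camera(name): name is "scene" or "top" or "wrist"; returns the picture (400x640x3 uint8, red, green, blue); there is no depth.
- optics.calibration(name): a dict with "vfov" (degrees; the focal length in pixels is half the picture's height over the tangent of half this angle, whatever the lens; pixels are square), "cx", "cy" (the principal point, pixels), "k1" (the pictures are not rectified: a ray, as slopes to the right and down, at radius r is drawn at 1 + k1 r^2 times it, then the intrinsics apply), "extrinsics" (4x4, takes a point from camera to world coordinates). Camera axes: x right, y down, z forward; pixel columns grow to the right and rows downward; lengths in m; the calibration is good to about 2 mm. A picture is of the moment at which its call begins: read the wrist's pose just before it. calibration takes no time and is no camera call; for the wrist camera it gives the pose at the moment of the call.
- ctrl.job_done(): hands the job in, once; it reports no verdict.
The state is a dict: "clock": time; "joint_pos": joint angles; "dq": joint speeds; "joint_efforts": joint torques, N m; "tcp_pos": TCP position; "eef_rot": TCP orientation; "force": force on the tool from outside, world axes, zero at the start; "torque": the same for the moment, N m; "finger_gap": opening from 0.0 (shut) to 1.0 (fully open).
Only numpy, scipy, OpenCV 4.12 (cv2) and the standard library are available. Lean on these libraries where they do the work, as an engineer would, in place of code of your own. Each camera call takes 0.05 s, during which the arm holds its last target.

### The job

Put the stirring rods from the pan in front of the rake's rest into the tray with the others, then lay the rake across the tray's side walls and comb with it until every rod lies down in a groove. Put the rake back upright on its rest and close the tray: hook the cover's orange-edged lip under the tray's ledge with the cover tilted, and swing the other edge down until the cover lies flat on the rim. Do not disturb the brown bottle and the small red-capped bottle behind the tray.

Things in the scene. Friction and masses are not known exactly. Their poses are not given: they have to be found in the camera images.
- tray: fixed open blue tray, 181 (x) x 136 (y) mm; origin at the centre of its underside, x to its far end, z up. Inside x -82.5..82.5, y -60..60 mm. Nine grooves along y, 12 mm wide, 10 mm deep, centred at x = -76.5, -61.5 .. 43.5 mm, between 3 mm ribs with tops 15 mm high. A rod in a groove is flush with the ribs (its centre 10 mm high)
- tray_landing (a point): middle of the flat strip behind the grooves (tray x 49.5..82.5 mm, 15 mm high like the ribs): there the rake can be let down behind the rods and drawn to the near end. The side walls (y +-60..68 mm, 42 mm high) are the rim on which rake and cover rest. Axes as the tray's
- tray_ledge (a point): middle of the inner edge of the ledge's underside, 54.5 mm above the tray's origin, at tray x = -70.5 mm. The ledge (top 60.5 mm high) hangs inwards from the near wall, whose inner face is at x = -82.5; the slot under it, down to rim level, is 12.5 mm high and 12 mm deep. The far wall (inner face x = 82.5) is 48 mm high and stops the cover's far edge
- rest: fixed grey rest for the rake, 60 x 156 mm: two posts at y = +-63..77 mm, tops 32 mm high, with low cheeks (36 mm high) 24 mm apart in x; in front of it a dark steel pan, x -172..-31, y -64..64 mm, floor 3 mm, lip 8 mm high. Origin: centre of its underside, z up. The rake's bar lies along y over both posts, tines between
- rake_grip (a point): centre of the rake's orange upright grip, 14 (x) x 44 (y) mm, 50 mm high above the bar. This point is 37 mm above the bar's underside, 25 mm below the grip's top. Axes as the rake's: y along the bar, z up. The rake weighs about 0.18 kg and starts on its rest
- rake: the rake; origin at the middle of its bar's underside. Steel bar 14 (x) x 150 (y) x 12 (z) mm; 11 tines 4 mm square with 6.5 mm gaps (y -54.5..54.5) hang 24.5 mm below it at x -7..-3 mm. With the bar lying over both side walls of the tray, along the tray's y, the tine tips pass 2.5 mm above the ribs: over the rods in grooves, but pushing those not yet down
- cover_grip (a point): centre of the black fin of the cover, 12 (x) x 48 (y) mm, 40 mm high above the plate; this point is 25 mm above the plate's underside, 20 mm below the fin's top. Axes as the cover's. It starts lying flat on the worktop, about 0.16 kg
- cover: the cover, a white plate 159 (x) x 132 (y) x 5 (z) mm with the fin on its middle; origin at the centre of its underside, z out of the fin side. Its -x edge, with the orange strip, is the lip
- cover_lip (a point): middle of the lower corner of the cover's lip edge (79.5 mm to -x of the cover's origin, at the underside)
- cover_far (a point): middle of the lower corner of the cover's other edge (79.5 mm to +x), which swings down inside the tray's far wall
- rod_0: white stirring rod, 10 mm diameter, 80 mm long, round ends, 15 g; origin at its centre, own y axis along the rod. Starts in the tray, askew on top of the ribs. None if absent in this run
- rod_1: white stirring rod, 10 mm diameter, 80 mm long, round ends, 15 g; origin at its centre, own y axis along the rod. Starts in the tray, askew on top of the ribs. None if absent in this run
- rod_2: white stirring rod, 10 mm diameter, 80 mm long, round ends, 15 g; origin at its centre, own y axis along the rod. Starts in the tray, askew on top of the ribs. None if absent in this run
- rod_3: white stirring rod, 10 mm diameter, 80 mm long, round ends, 15 g; origin at its centre, own y axis along the rod. Starts in the pan of the rest, lying on its 3 mm floor. None if absent in this run
- rod_4: white stirring rod, 10 mm diameter, 80 mm long, round ends, 15 g; origin at its centre, own y axis along the rod. Starts in the pan of the rest, lying on its 3 mm floor. None if absent in this run
- rod_5: white stirring rod, 10 mm diameter, 80 mm long, round ends, 15 g; origin at its centre, own y axis along the rod. Starts in the pan of the rest, lying on its 3 mm floor. None if absent in this run
- reagent_c: brown bottle with black cap, 44 mm wide, 92 mm high, bystander
- dropper_b: small white bottle with red cap, 27 mm wide, 66 mm high, bystander

How it is judged:
By the outcome, as a careful person would: the job done as asked, in the order asked, and still so for the second after the job is handed in, with the robot touching nothing.
Of rod_0, rod_1, rod_2 only 2 to 3 are there at a start; the rules pass over those that are not, and their reading is None.
Of rod_3, rod_4, rod_5 only 2 to 3 are there at a start; the rules pass over those that are not, and their reading is None.
At some moment in a run one of cover may be knocked a few centimetres aside while the robot is not near it.
Once in a run the grip may slacken for a moment while it holds something.
It also fails if it takes over 210 s, if anything falls off the work surface, if the arm or the gripper's body presses on something with over 40 N, if the wrist force passes 120 N, or if a joint passes its speed limit or range.

## Working session

There is one attempt and no reset: what is moved stays moved. The work goes in short steps, Python scripts to look and compute and a shell command to move; the robot and the scene stay as the last step left them, time stands still between calls to the robot, and variables do not carry over. Pictures are saved under pics/ and viewed, and the job is handed in when it is done.

```bash
ls; mkdir -p pics; python3 - <<'E'
from station import ctrl, optics
import cv2
print(ctrl.state(), ctrl.finger_overhang)
for n in ("scene","top","wrist"):
    c=optics.calibration(n); print(n,c)
    cv2.imwrite(f"pics/{n}0.png",optics.camera(n)[:,:,::-1])
E
```

```text
pics
{'clock': 0.0, 'joint_pos': array([-1.42849901e+00,  5.28470270e-01,  1.43392619e+00,  2.48764365e-05,
        1.18139857e+00, -1.78495239e-01]), 'dq': array([ 1.00533125e-03,  1.61858160e-05, -1.23711687e-03,  4.21152013e-04,
       -1.35914586e-04,  2.80572862e-05]), 'joint_efforts': array([ 1.48700397e-03, -4.42346585e+01, -1.78023291e+01, -1.68316938e-04,
        8.43710499e-03, -5.18846278e-06]), 'tcp_pos': array([ 0.19701167, -0.59240886,  0.24732347]), 'eef_rot': array([-2.54640437e+00,  1.83721676e+00,  2.37433433e-03]), 'force': array([ 0.14936378,  0.07219257, -0.1493227 ]), 'torque': array([-0.06055529, -0.03572678, -0.03516034]), 'finger_gap': 1.000962900431533} 0.017
scene {'vfov': 46.46649627401635, 'cx': 318.47882607605993, 'cy': 199.41637066893162, 'k1': -0.043446849432877806, 'extrinsics': array([[ 0.9150963 , -0.16121424,  0.36960617,  0.17423395],
       [-0.40305076, -0.39342124,  0.82629886, -0.92096907],
       [ 0.01219977, -0.90511308, -0.42499585,  0.55351686],
       [ 0.        ,  0.        ,  0.        ,  1.        ]])}
top {'vfov': 55.875461806311534, 'cx': 317.3863340017, 'cy': 199.99137724370507, 'k1': -0.03509567138587747, 'extrinsics': array([[ 0.00921545, -0.98730982,  0.15853833,  0.43183183],
       [-0.99963779, -0.00508691,  0.02642737, -0.0051174 ],
       [-0.02528554, -0.15872444, -0.98699908,  0.95296138],
       [ 0.        ,  0.        ,  0.        ,  1.        ]])}
wrist {'vfov': 66.34948289973715, 'cx': 323.2895046643839, 'cy': 199.01823703283654, 'k1': -0.039371105551802045, 'extrinsics': array([[ 0.31449602, -0.90847342, -0.27526041,  0.26658281],
       [-0.94925774, -0.30141536, -0.08976931, -0.56966576],
       [-0.00141469,  0.28952516, -0.95716936,  0.37414309],
       [ 0.        ,  0.        ,  0.        ,  1.        ]])}
```

View pics/scene0.png

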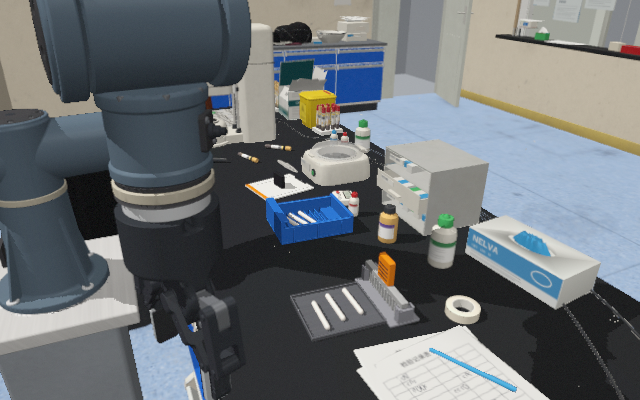

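View pics/top0.png

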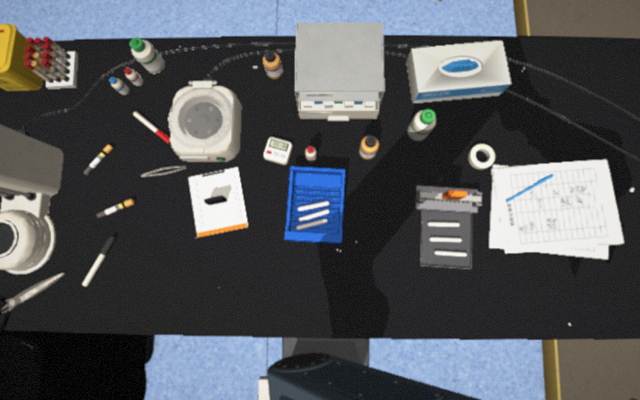

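View pics/wrist0.png

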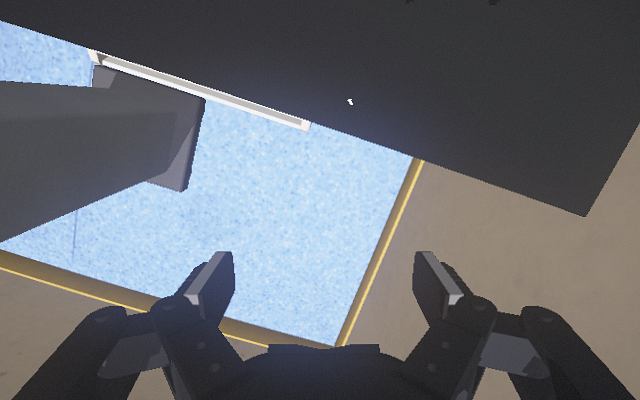

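The overview shows three rods in the pan (top view near (445,225), (445,240), (450,253)) and three in the tray (near (315,205), (313,215), (310,225)). The cover is at (217,203). The two bystander bottles are behind the tray, at (310,152) and (369,147).

```bash
cat > h.py <<'E'
import numpy as np, cv2
from station import ctrl, optics
from scipy.spatial.transform import Rotation as R
def K(c):
    f=200/np.tan(np.radians(c['vfov']/2)); return f
def ray(c,u,v):
    f=K(c); d=np.array([(u-c['cx'])/f,(v-c['cy'])/f]); s=d.copy()
    for _ in range(20): s=d/(1+c['k1']*(s@s))
    E=np.array(c['extrinsics']); w=E[:3,:3]@np.array([s[0],s[1],1]); return E[:3,3],w/np.linalg.norm(w)
def onz(c,u,v,z):
    o,w=ray(c,u,v); return o+w*(z-o[2])/w[2]
def proj(c,p):
    E=np.array(c['extrinsics']); q=E[:3,:3].T@(np.asarray(p)-E[:3,3]); s=q[:2]/q[2]; s=s*(1+c['k1']*(s@s)); return s*K(c)+[c['cx'],c['cy']]
def tri(rays):
    A=np.zeros((3,3));b=np.zeros(3)
    for o,w in rays:
        P=np.eye(3)-np.outer(w,w);A+=P;b+=P@o
    return np.linalg.solve(A,b)
def crop(img,x0,y0,x1,y1,s,name):
    cv2.imwrite(name,cv2.resize(img[y0:y1,x0:x1,::-1],None,fx=s,fy=s,interpolation=cv2.INTER_CUBIC))
def st():
    s=ctrl.state(); print('t',round(s['clock'],2),'tcp',np.round(s['tcp_pos'],4),'rot',np.round(s['eef_rot'],3),'F',np.round(s['force'],1),'gap',round(s['finger_gap'],3)); return s
def whites(img,thr=170,amin=20):
    m=(img.min(2)>thr).astype(np.uint8); n,l,s,ce=cv2.connectedComponentsWithStats(m); out=[]
    for i in range(1,n):
        if s[i,4]>=amin:
            ys,xs=np.where(l==i); r=cv2.minAreaRect(np.column_stack([xs,ys]).astype(np.float32)); out.append((s[i,4],r,np.column_stack([xs,ys])))
    return out
E
python3 - <<'E'
from h import *
im=optics.camera("top")
crop(im,270,120,500,290,3.4,"pics/t1.png")
crop(im,170,140,270,250,5,"pics/t2.png")
E
```

```text
(no output)
```

View pics/t1.png

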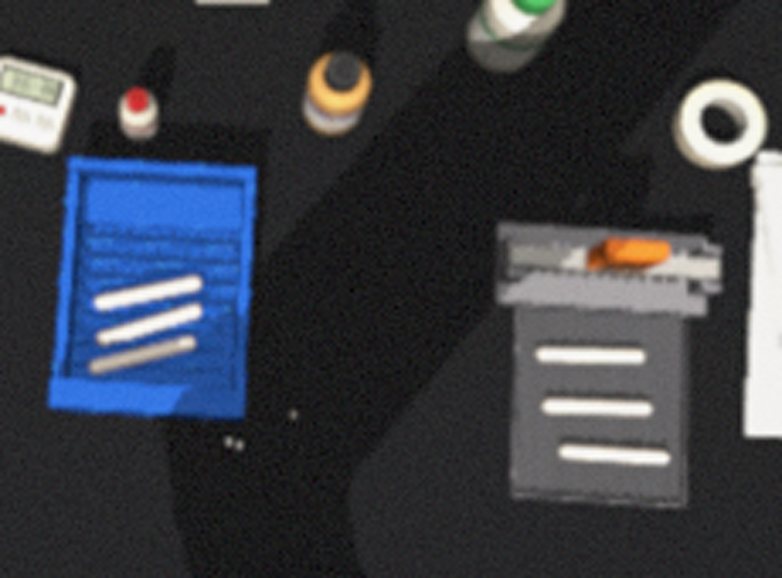

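View pics/t2.png

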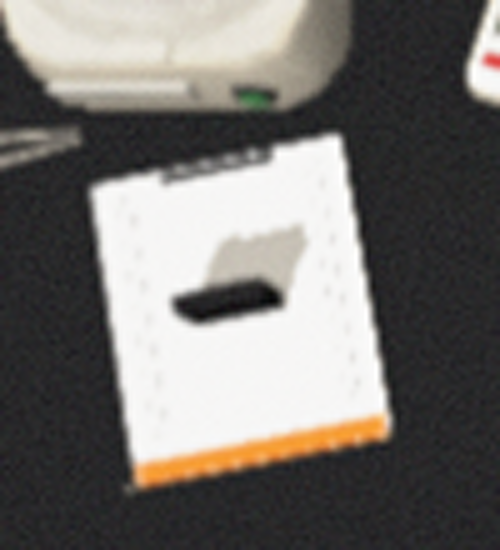

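```bash
python3 - <<'E'
from h import *
c=optics.calibration("top"); im=optics.camera("top")
f=lambda x,y:(270+x/3.4,120+y/3.4)
P=[onz(c,*f(*p),z) for p,z in [((70,158),.048),((256,167),.048),((49,407),.0605),((245,417),.0605)]]
for p in P: print(np.round(p,4))
yd=P[0]-P[1]; yd2=P[2]-P[3]
print('w',np.linalg.norm(yd),np.linalg.norm(yd2),'yaw',[np.degrees(np.arctan2(-d[0],d[1])) for d in (yd,yd2)])
xd=(P[0]+P[1]-P[2]-P[3])/2; print('len',np.linalg.norm(xd[:2]),np.degrees(np.arctan2(xd[1],xd[0])), 'centre',sum(P)/4)
print('pan')
Q=[onz(c,*f(*p),z) for p,z in [((511,497),.008),((687,505),.008)]]
print(Q, 'yaw',np.degrees(np.arctan2(-(Q[0]-Q[1])[0],(Q[0]-Q[1])[1])))
for a,r,pts in whites(im,150):
    (u,v)=r[0]
    if 290<u<345 and 190<v<240 or 420<u<475 and 210<v<265:
        z=.02 if u<350 else .008
        dx,dy=cv2.fitLine(pts.astype(np.float32),cv2.DIST_L2,0,.01,.01)[:2,0]
        p=onz(c,u,v,z);L=max(r[1])/2
        e=[onz(c,u+s*dx*L,v+s*dy*L,z) for s in(1,-1)]; d=e[0]-e[1]
        if d[1]<0:d=-d
        print(a,np.round((u,v),1),np.round(p,4),'len',round(np.linalg.norm(d),4),'dir',round(np.degrees(np.arctan2(-d[0],d[1])),1))
print('cover'); g=lambda x,y:(170+x/5,140+y/5)
C=[onz(c,*g(*p),.005) for p in((92,185),(340,134),(389,433),(136,486))]
for p in C: print(np.round(p,4))
xd=C[0]+C[1]-C[2]-C[3]; print('yaw',np.degrees(np.arctan2(xd[1],xd[0])),np.linalg.norm(xd)/2,'cen',sum(C)/4)
E
```

```text
[0.6608 0.0862 0.048 ]
[ 0.6545 -0.0489  0.048 ]
[0.4797 0.0959 0.0605]
[ 0.4739 -0.0402  0.0605]
w 0.13515549817762237 0.13622962333857733 yaw [np.float64(-2.677432869054193), np.float64(-2.4478106943561575)]
len 0.18108728806952162 -2.9078810516759748 centre [0.56719692 0.02324613 0.05425   ]
pan
[array([ 0.41994635, -0.23468691,  0.008     ]), array([ 0.41491398, -0.36178267,  0.008     ])] yaw -2.2674453060796944
139 [313.  205.8] [0.567  0.0308 0.02  ] len 0.0775 dir 12.2
129 [313.7 215.1] [0.5436 0.0288 0.02  ] len 0.0756 dir 16.8
83 [311.5 223.4] [0.5228 0.034  0.02  ] len 0.0752 dir 15.0
139 [443.5 224. ] [ 0.5244 -0.296   0.008 ] len 0.0774 dir -1.2
136 [445.  239.4] [ 0.486  -0.2982  0.008 ] len 0.0796 dir -1.4
138 [450.5 253.5] [ 0.4512 -0.3102  0.008 ] len 0.0769 dir -3.8
cover
[0.6431 0.3571 0.005 ]
[0.6705 0.2277 0.005 ]
[0.5149 0.196  0.005 ]
[0.4869 0.3244 0.005 ]
yaw 11.677799056676742 0.1591639967434726 cen [0.57885096 0.27630418 0.005     ]
```

```bash
cat >> h.py <<'E'
def yaw():
    s=ctrl.state(); M=R.from_rotvec(s['eef_rot']).as_matrix(); return M
def tp(x,y,z=0,c=(0.567,0.0232),a=-2.7):
    a=np.radians(a); return np.array([c[0]+x*np.cos(a)-y*np.sin(a),c[1]+x*np.sin(a)+y*np.cos(a),z])
def tinv(p,c=(0.567,0.0232),a=-2.7):
    a=np.radians(a); d=np.array(p[:2])-c; return np.array([d[0]*np.cos(a)+d[1]*np.sin(a),-d[0]*np.sin(a)+d[1]*np.cos(a)])
E
python3 - <<'E'
from h import *
s=st();M=yaw();print(np.round(M,3)); print(np.degrees(np.arctan2(M[1,0],M[0,0])))
for p in ([0.567,0.0308],[0.5436,0.0288],[0.5228,0.034]): print(tinv(p))
E
```

```text
t 0.25 tcp [ 0.1971 -0.5928  0.2479] rot [-2.547e+00  1.838e+00  1.000e-03] F [-0.3 -0.1 -0.1] gap 1.003
[[ 0.315 -0.949 -0.   ]
 [-0.949 -0.315  0.001]
 [-0.001 -0.    -1.   ]]
-71.62048422742608
[-0.00035801  0.00759156]
[-0.02363782  0.00449149]
[-0.04465968  0.00870591]
```

```bash
python3 -m handwheel '[[[0.243,0.293,-0.05],[0,0,69.6],140],[[0.243,0.293,-0.05],[0,0,69.6],140],[[0.243,0.293,-0.05],[0,0,69.6],140],[[0.243,0.293,-0.05],[0,0,69.6],140],[[0.243,0.293,-0.05],[0,0,69.6],140],[[0.243,0.293,-0.05],[0,0,69.6],140],[[0.243,0.293,-0.05],[0,0,69.6],140],[[0.243,0.293,-0.05],[0,0,69.6],140],[[0.243,0.293,-0.05],[0,0,69.6],140],[[0.243,0.293,-0.05],[0,0,69.6],140]]' 40; python3 - <<'E'
from h import *
st();c=optics.calibration("wrist");im=optics.camera("wrist");cv2.imwrite("pics/w1.png",im[:,:,::-1])
for a,r,pts in whites(im,170,100):
    (u,v)=r[0]; z=.008
    dx,dy=cv2.fitLine(pts.astype(np.float32),cv2.DIST_L2,0,.01,.01)[:2,0];L=max(r[1])/2
    e=[onz(c,u+s*dx*L,v+s*dy*L,z) for s in(1,-1)]; d=e[0]-e[1]
    if d[1]<0:d=-d
    print(a,np.round((u,v),1),np.round((e[0]+e[1])/2,4),'len',round(np.linalg.norm(d),4),'dir',round(np.degrees(np.arctan2(-d[0],d[1])),1))
E
```

```text
clock: 1.08
tcp_pos: [0.4422, -0.2943, 0.197]
eef_rot: [-3.138, 0.039, 0.003]
force: [-0.5, -0.6, 0.0]
finger_gap: 0.45
t 1.08 tcp [ 0.4422 -0.2943  0.197 ] rot [-3.138e+00  3.900e-02  3.000e-03] F [-0.5 -0.6  0. ] gap 0.45
1451 [15.  30.5] [ 0.1441 -0.1369  0.008 ] len 0.0548 dir -6.1
27541 [ 80.4 179.7] [ 0.1766 -0.3015  0.008 ] len 0.2766 dir 6.1
672 [629.  118.5] [ 0.7617 -0.2365  0.008 ] len 0.0434 dir 3.8
3086 [450.7 183.9] [ 0.5773 -0.3072  0.008 ] len 0.1531 dir -3.9
1479 [477.4 189.5] [ 0.6072 -0.3152  0.008 ] len 0.1698 dir -3.3
716 [402. 178.] [ 0.5247 -0.2959  0.008 ] len 0.0805 dir -0.8
699 [365.9 181.5] [ 0.4864 -0.2988  0.008 ] len 0.0798 dir -1.3
661 [333.8 192. ] [ 0.4521 -0.3096  0.008 ] len 0.0802 dir -3.1
1446 [549.8 266.5] [ 0.7066 -0.406   0.008 ] len 0.0679 dir -66.2
1941 [354.7 308.6] [ 0.4755 -0.4579  0.008 ] len 0.1038 dir 3.4
1900 [461.6 287.2] [ 0.6046 -0.4302  0.008 ] len 0.1465 dir 76.1
120 [472.8 344.8] [ 0.6278 -0.5161  0.008 ] len 0.0376 dir 40.4
1028 [439.5 378.3] [ 0.5914 -0.5722  0.008 ] len 0.1232 dir 37.2
```

View pics/w1.png

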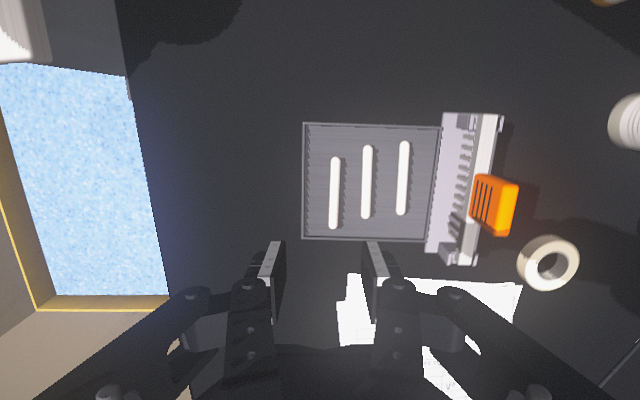

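```bash
python3 -m handwheel '[[[0.0825,-0.0016,-0.08],[0,0,0],185],[[0.0825,-0.0016,-0.08],[0,0,0],185],[[0.0825,-0.0016,-0.08],[0,0,0],185],[[0.0825,-0.0016,-0.12],[0,0,0],185],[[0.0825,-0.0016,-0.145],[0,0,0],185],[[0.0825,-0.0016,-0.162],[0,0,0],185],[[0.0825,-0.0016,-0.170],[0,0,0],185],[[0.0825,-0.0016,-0.174],[0,0,0],185],[[0.0825,-0.0016,-0.174],[0,0,0],185]]' 40; python3 - <<'E'
from h import *
st();im=optics.camera("wrist");cv2.imwrite("pics/w2.png",im[:,:,::-1])
E
```

```text
clock: 1.88
tcp_pos: [0.5242, -0.2974, 0.0228]
eef_rot: [-3.138, 0.038, 0.003]
force: [-1.5, -0.1, -0.2]
finger_gap: 0.276
t 1.88 tcp [ 0.5242 -0.2974  0.0228] rot [-3.138e+00  3.800e-02  3.000e-03] F [-1.5 -0.1 -0.2] gap 0.276
```

View pics/w2.png

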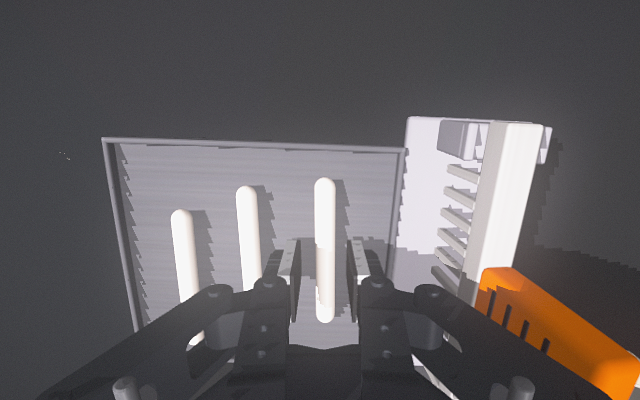

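The fingers straddle the far rod at (325,250), and the other two rods are clear. Closing on it.

```bash
python3 -m handwheel '[[[0.0005,0.001,-0.0015],[0,0,0],255],[[0.0005,0.001,-0.0015],[0,0,0],255],[[0.0005,0.001,-0.0015],[0,0,0],255],[[0.0005,0.001,-0.0015],[0,0,0],255],[[0.0005,0.001,-0.0015],[0,0,0],255]]' 40;  python3 -m handwheel '[[[0,0,0.03],[0,0,0],255],[[0,0,0.07],[0,0,0],255],[[0,0,0.09],[0,0,0],255],[[0,0,0.09],[0,0,0],255]]'; python3 - <<'E'
from h import *
s=st();im=optics.camera("wrist");cv2.imwrite("pics/w3.png",im[:,:,::-1])
for x,y in((.0435,.012),(.0285,.015),(.036,.0)): print(tp(x,y)-s['tcp_pos'])
E
```

```text
clock: 2.35
tcp_pos: [0.526, -0.2975, 0.0237]
eef_rot: [3.141, -0.037, 0.002]
force: [-0.8, -1.0, 6.7]
finger_gap: 0.093
clock: 2.68
tcp_pos: [0.5287, -0.2993, 0.1187]
eef_rot: [3.135, -0.037, 0.015]
force: [0.5, -0.6, -0.0]
finger_gap: 0.094
t 2.68 tcp [ 0.5287 -0.2993  0.1187] rot [ 3.135 -0.037  0.015] F [ 0.5 -0.6 -0. ] gap 0.094
[ 0.08231427  0.33248754 -0.11873426]
[ 0.06747224  0.33619081 -0.11873426]
[ 0.07425732  0.32085416 -0.11873426]
```

View pics/w3.png

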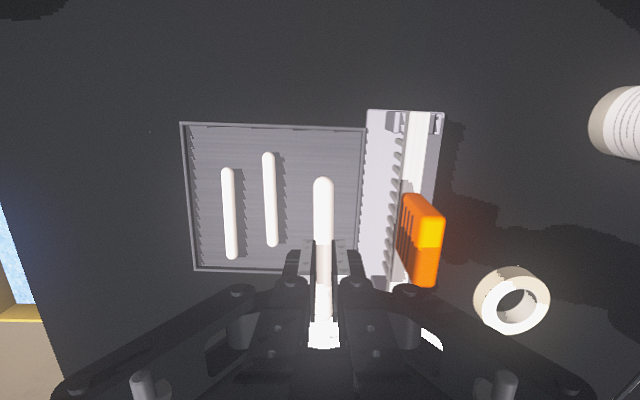

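```bash
cat >> h.py <<'E'
def corr(yawdeg,tilt=0):
    """turn (deg, world rotvec) needed to reach: x axis at yawdeg, tool down, tilted by 'tilt' deg about own x-perp (y world-ish) """
    s=ctrl.state(); a=np.radians(yawdeg)
    M=np.array([[np.cos(a),np.sin(a),0],[np.sin(a),-np.cos(a),0],[0,0,-1]])
    M=R.from_rotvec(np.radians(tilt)*np.array([-np.sin(a),np.cos(a),0])).as_matrix()@M
    d=R.from_matrix(M)*R.from_rotvec(s['eef_rot']).inv(); return np.round(np.degrees(d.as_rotvec()),2)
E
python3 - <<'E'
from h import *
st();print(corr(-2.7))
E
```

```text
t 2.73 tcp [ 0.5275 -0.2984  0.1164] rot [ 3.138 -0.037  0.01 ] F [-0.2  0.   0.2] gap 0.089
[ 0.22  0.35 -1.35]
```

```bash
python3 -m handwheel '[[[0.0835,0.3316,0.02],[0.2,0.3,-1.3],255],[[0.0835,0.3316,0.02],[0.2,0.3,-1.3],255],[[0.0835,0.3316,0.02],[0.2,0.3,-1.3],255],[[0.0835,0.3316,0.02],[0.2,0.3,-1.3],255],[[0.0835,0.3316,0.02],[0.2,0.3,-1.3],255],[[0.0835,0.3316,0.02],[0.2,0.3,-1.3],255],[[0.0835,0.3316,0.02],[0.2,0.3,-1.3],255],[[0.0835,0.3316,0.02],[0.2,0.3,-1.3],255],[[0.0835,0.3316,0.02],[0.2,0.3,-1.3],255],[[0.0835,0.3316,0.02],[0.2,0.3,-1.3],255]]'; python3 - <<'E'
from h import *
s=st();im=optics.camera("wrist");c=optics.calibration("wrist");cv2.imwrite("pics/w4.png",im[:,:,::-1]);print(corr(-2.7))
E
```

```text
clock: 3.57
tcp_pos: [0.6103, 0.0367, 0.1351]
eef_rot: [-3.141, 0.064, 0.002]
force: [-0.4, -0.3, -0.6]
finger_gap: 0.09
t 3.57 tcp [0.6103 0.0367 0.1351] rot [-3.141e+00  6.400e-02  2.000e-03] F [-0.4 -0.3 -0.6] gap 0.09
[ 0.02 -0.12 -0.24]
```

View pics/w4.png

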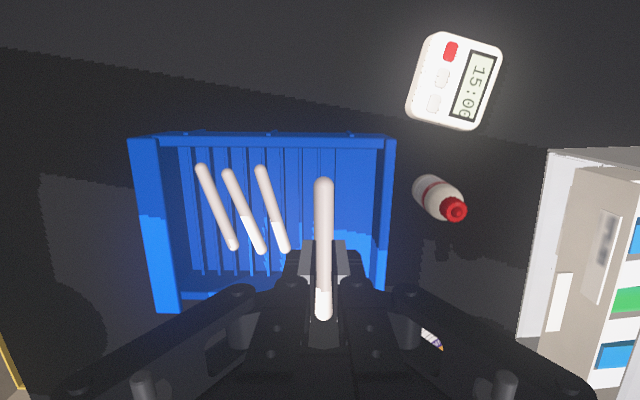

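```bash
python3 - <<'E'
from h import *
im=optics.camera("wrist");crop(im,120,120,420,320,2.6,"pics/w4c.png")
E
```

```text
(no output)
```

View pics/w4c.png

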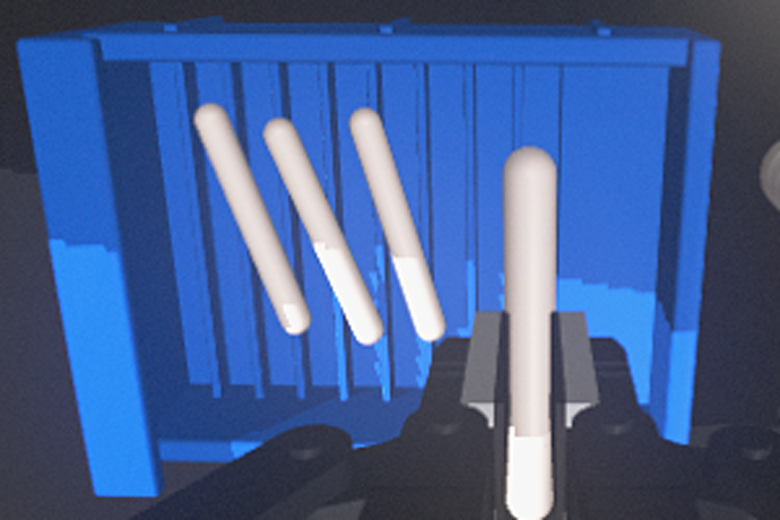

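```bash
python3 - <<'E'
from h import *
c=optics.calibration("wrist")
for n,(x,y),t in [('strip',(560,67),(49.5,60,15)),('farin',(668,67),(82.5,60,15)),('nearL',(19,42),(-90.5,68,60.5)),('nearR',(96,497),(-90.5,-68,60.5)),('ledgeR',(160,495),(-70.5,-68,60.5)),('ledgeL',(101,37),(-70.5,68,60.5)),('far',(719,42),(90.5,68,48))]:
    p=onz(c,120+x/2.6,120+y/2.6,t[2]/1000); print(n,np.round(p,4),np.round(tinv(p)*1000,1),t, np.round((p-tp(t[0]/1000,t[1]/1000,t[2]/1000))*1000,1))
E
```

```text
strip [0.6207 0.0758 0.015 ] [51.2 55.1] (49.5, 60, 15) [ 1.4 -5.   0. ]
farin [0.654  0.0744 0.015 ] [84.5 55.2] (82.5, 60, 15) [ 1.8 -4.9  0. ]
nearL [0.4826 0.0947 0.0605] [-87.7  67.4] (-90.5, 68, 60.5) [ 2.8 -0.7  0. ]
nearR [ 0.4741 -0.041   0.0605] [-89.8 -68.5] (-90.5, -68, 60.5) [ 0.7 -0.6  0. ]
ledgeR [ 0.4941 -0.0408  0.0605] [-69.8 -67.4] (-70.5, -68, 60.5) [0.8 0.6 0. ]
ledgeL [0.5042 0.0947 0.0605] [-66.1  68.5] (-70.5, 68, 60.5) [4.4 0.3 0. ]
far [0.662  0.0847 0.048 ] [92.  65.9] (90.5, 68, 48) [ 1.4 -2.1 -0. ]
```

```bash
sed -i 's/c=(0.567,0.0232),a=-2.7/c=(0.5683,0.0228),a=-3.2/' h.py; python3 - <<'E'
from h import *
s=st(); print(tp(.0435,.012)-s['tcp_pos'],corr(-3.2))
E
```

```text
t 3.67 tcp [0.6099 0.033  0.1351] rot [ 3.14e+00 -7.10e-02 -3.00e-03] F [ 0.3  0.5 -0.6] gap 0.088
[ 0.00253675 -0.00066684 -0.13509883] [ 0.04 -0.12 -0.62]
```

```bash
python3 -m handwheel '[[[0.0025,0,-0.03],[0,-0.1,-0.6],255],[[0.0025,0,-0.06],[0,-0.1,-0.6],255],[[0.0025,0,-0.08],[0,-0.1,-0.6],255],[[0.0025,0,-0.09],[0,-0.1,-0.6],255],[[0.0025,0,-0.093],[0,-0.1,-0.6],255],[[0.0025,0,-0.093],[0,-0.1,-0.6],255]]'; python3 - <<'E'
from h import *
s=st();im=optics.camera("wrist");crop(im,120,80,520,380,1.9,"pics/w5.png"); st()
print(tp(.0435,.012)-s['tcp_pos'],corr(-3.2))
E
```

```text
clock: 4.17
tcp_pos: [0.6118, 0.0315, 0.0413]
eef_rot: [3.14, -0.091, -0.003]
force: [0.1, -0.4, 0.8]
finger_gap: 0.093
t 4.17 tcp [0.6118 0.0315 0.0413] rot [ 3.14e+00 -9.10e-02 -3.00e-03] F [ 0.1 -0.4  0.8] gap 0.093
t 4.22 tcp [0.6126 0.0318 0.0424] rot [ 3.14 -0.09 -0.  ] F [ 0.1 -0.5 -0.5] gap 0.089
[ 0.00058513  0.00082183 -0.04128939] [ 0.04 -0.    0.07]
```

View pics/w5.png

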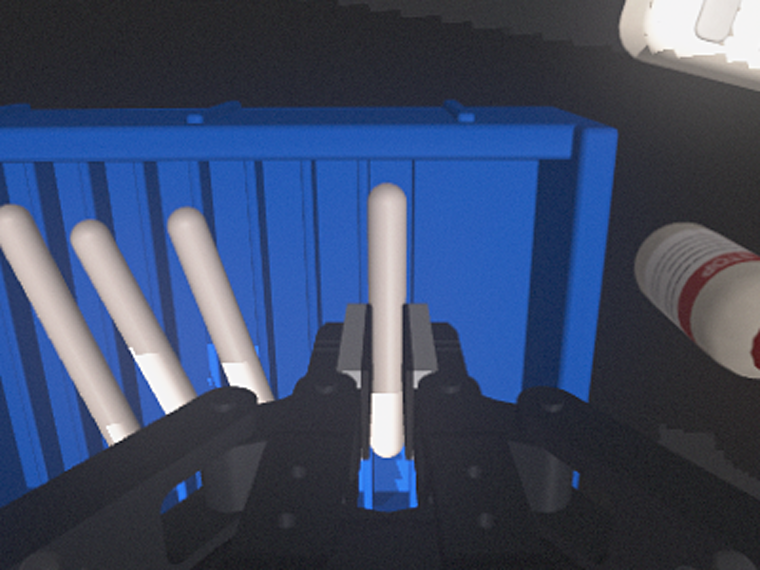

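The rod (crop x≈387) sits over the last groove (crop x≈370–412), parallel to it. Lowering and releasing.

```bash
python3 -m handwheel '[[[0,0,-0.004],[0,0,0],255],[[0,0,-0.005],[0,0,0],255],[[0,0,-0.005],[0,0,0],215],[[0,0,-0.005],[0,0,0],195],[[0,0,-0.005],[0,0,0],195],[[0,0,-0.005],[0,0,0],195],[[0,0,0.03],[0,0,0],195],[[0,0,0.07],[0,0,0],195],[[0,0,0.08],[0,0,0],195]]'; python3 - <<'E'
from h import *
s=st();im=optics.camera("wrist");crop(im,120,80,520,380,1.9,"pics/w6.png"); st()
E
```

```text
clock: 4.97
tcp_pos: [0.6158, 0.0317, 0.1273]
eef_rot: [3.139, -0.089, 0.014]
force: [1.3, 0.0, 1.0]
finger_gap: 0.239
t 4.97 tcp [0.6158 0.0317 0.1273] rot [ 3.139 -0.089  0.014] F [1.3 0.  1. ] gap 0.239
t 5.02 tcp [0.6162 0.0316 0.1278] rot [ 3.138 -0.089  0.016] F [ 1.  -0.   0.8] gap 0.239
```

View pics/w6.png

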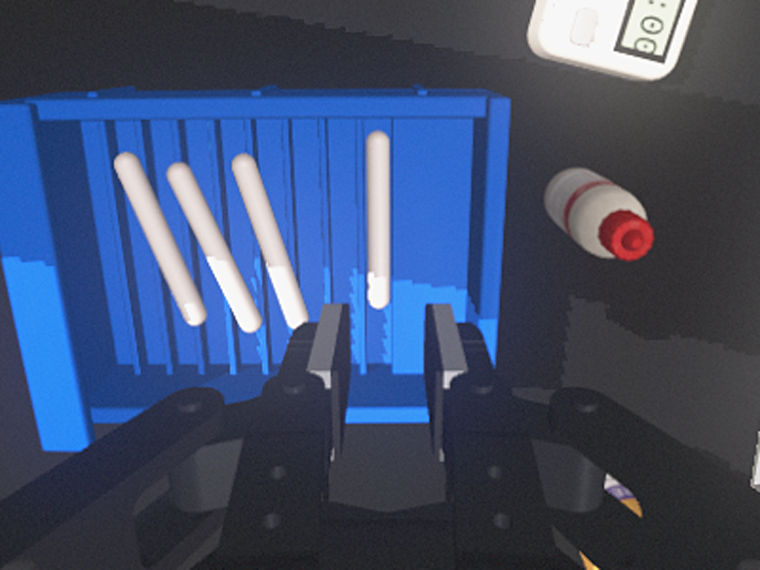

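The first rod lies in the last groove (crop (378,220)). Next, the middle pan rod.

```bash
python3 -c "
from h import *
print(corr(-1.5))"; python3 -m handwheel '[[[-0.13,-0.330,0.0],[0.1,0.7,1.7],190],[[-0.13,-0.330,0.0],[0.1,0.7,1.7],190],[[-0.13,-0.330,0.0],[0.1,0.7,1.7],190],[[-0.13,-0.330,0.0],[0.1,0.7,1.7],190],[[-0.13,-0.330,0.0],[0.1,0.7,1.7],190],[[-0.13,-0.330,0.0],[0.1,0.7,1.7],190],[[-0.13,-0.330,0.0],[0.1,0.7,1.7],190],[[-0.13,-0.330,0.0],[0.1,0.7,1.7],190],[[-0.13,-0.330,0.0],[0.1,0.7,1.7],190],[[-0.13,-0.330,-0.02],[0.1,0.7,1.7],190]]'; python3 - <<'E'
from h import *
optics.camera("top");s=st();print(np.array([.4864,-.2975,.024])-s['tcp_pos'],corr(-1.5))
E
```

```text
[0.11 0.6  1.75]
clock: 5.85
tcp_pos: [0.4868, -0.3053, 0.11]
eef_rot: [3.134, -0.051, 0.007]
force: [0.4, -0.5, 0.1]
finger_gap: 0.252
t 5.9 tcp [ 0.4844 -0.3007  0.1047] rot [-3.14   0.05   0.005] F [ 0.1  1.8 -2.1] gap 0.256
[ 0.00204725  0.00317799 -0.08074358] [-0.05 -0.19  0.32]
```

```bash
python3 -m handwheel '[[[0.002,0.003,-0.03],[0,-0.1,0.3],190],[[0.002,0.003,-0.055],[0,-0.1,0.3],190],[[0.002,0.003,-0.07],[0,-0.1,0.3],190],[[0.002,0.003,-0.078],[0,-0.1,0.3],190],[[0.002,0.003,-0.079],[0,-0.1,0.3],190]]'; python3 - <<'E'
from h import *
im=optics.camera("wrist");crop(im,120,80,520,380,1.9,"pics/w7.png");s=st();print(np.array([.4864,-.2975,.024])-s['tcp_pos'],corr(-1.5))
E
```

```text
clock: 6.32
tcp_pos: [0.4852, -0.2959, 0.0236]
eef_rot: [-3.137, 0.04, 0.008]
force: [0.4, 0.1, 0.1]
finger_gap: 0.252
t 6.37 tcp [ 0.4859 -0.2965  0.0247] rot [-3.138  0.04   0.006] F [-0.4 -0.2  0. ] gap 0.254
[ 0.00052492 -0.00100107 -0.00069564] [-0.17 -0.21 -0.03]
```

View pics/w7.png

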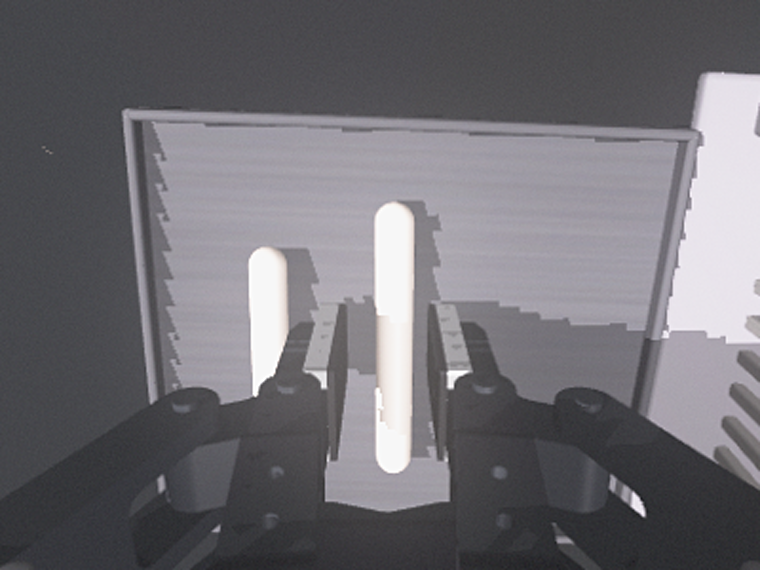

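```bash
python3 -m handwheel '[[[0.0005,0,-0.0005],[0,0,0],255],[[0.0005,0,-0.0005],[0,0,0],255],[[0.0005,0,-0.0005],[0,0,0],255],[[0.0005,0,-0.0005],[0,0,0],255],[[0.0005,0,0.03],[0,0,0],255],[[0,0,0.07],[0,0,0],255],[[0,0,0.10],[0,0,0],255],[[0,0,0.10],[0,0,0],255],[[0,0,0.10],[0,0,0],255]]' 40; python3 - <<'E'
from h import *
optics.camera("top")
s=st(); print(tp(.0285,.016)-s['tcp_pos'],corr(-3.2))
E
```

```text
clock: 7.12
tcp_pos: [0.487, -0.2975, 0.1272]
eef_rot: [3.14, -0.04, 0.001]
force: [-0.5, 0.3, -0.4]
finger_gap: 0.086
t 7.17 tcp [ 0.486  -0.2966  0.1256] rot [-3.14   0.04   0.004] F [-0.2 -0.2 -0.4] gap 0.087
[ 0.11169146  0.33374647 -0.12555729] [-0.1  -0.14 -1.73]
```

```bash
python3 -m handwheel '[[[0.1117,0.3337,0.01],[-0.1,-0.1,-1.7],255],[[0.1117,0.3337,0.01],[-0.1,-0.1,-1.7],255],[[0.1117,0.3337,0.01],[-0.1,-0.1,-1.7],255],[[0.1117,0.3337,0.01],[-0.1,-0.1,-1.7],255],[[0.1117,0.3337,0.01],[-0.1,-0.1,-1.7],255],[[0.1117,0.3337,0.01],[-0.1,-0.1,-1.7],255],[[0.1117,0.3337,0.01],[-0.1,-0.1,-1.7],255],[[0.1117,0.3337,0.01],[-0.1,-0.1,-1.7],255],[[0.1117,0.3337,0.01],[-0.1,-0.1,-1.7],255],[[0.1117,0.3337,-0.01],[-0.1,-0.1,-1.7],255]]'; python3 - <<'E'
from h import *
optics.camera("top")
s=st(); print(tp(.0285,.016)-s['tcp_pos'],corr(-3.2))
E
```

```text
clock: 8.0
tcp_pos: [0.6004, 0.0418, 0.1169]
eef_rot: [-3.14, 0.078, -0.009]
force: [0.4, -0.3, 0.5]
finger_gap: 0.088
t 8.05 tcp [0.5961 0.0401 0.1114] rot [-3.14   0.08   0.009] F [-0.6 -0.2 -1.7] gap 0.087
[ 0.00155417 -0.0029007  -0.11136372] [-0.05 -0.32 -0.27]
```

```bash
python3 -m handwheel '[[[0.0016,-0.003,-0.03],[0,-0.3,-0.3],255],[[0.0016,-0.003,-0.05],[0,-0.3,-0.3],255],[[0.0016,-0.003,-0.063],[0,-0.3,-0.3],255],[[0.0016,-0.003,-0.067],[0,-0.3,-0.3],255],[[0.0016,-0.003,-0.068],[0,-0.3,-0.3],255],[[0.0016,-0.003,-0.068],[0,-0.3,-0.3],255]]'; python3 - <<'E'
from h import *
im=optics.camera("wrist");crop(im,120,80,520,380,1.9,"pics/w8.png")
s=st(); print(tp(.0285,.016)-s['tcp_pos'],corr(-3.2))
E
```

```text
clock: 8.55
tcp_pos: [0.5978, 0.0367, 0.0434]
eef_rot: [-3.139, 0.09, 0.001]
force: [-0.4, 0.1, -0.4]
finger_gap: 0.086
t 8.6 tcp [0.5983 0.0367 0.044 ] rot [-3.14e+00  8.90e-02 -1.00e-03] F [-0.8  0.5  0. ] gap 0.087
[-0.00060566  0.00050398 -0.04402027] [-0.04  0.05  0.06]
```

View pics/w8.png

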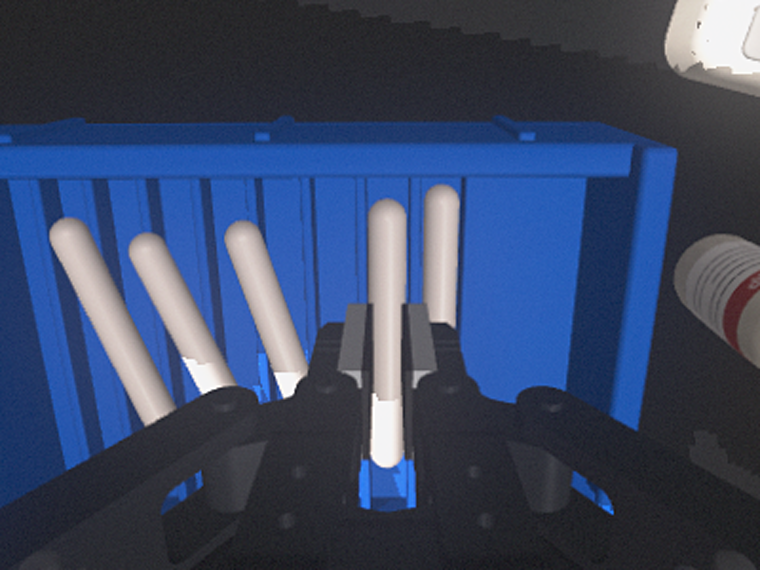

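Rod at crop x≈387 over the groove spanning about 367–410. Lowering, with a small opening to stay clear of rod_0.

```bash
python3 -m handwheel '[[[-0.0004,0,-0.004],[0,0,0],255],[[-0.0004,0,-0.0065],[0,0,0],255],[[-0.0004,0,-0.0065],[0,0,0],230],[[-0.0004,0,-0.0065],[0,0,0],210],[[-0.0004,0,-0.0065],[0,0,0],210],[[-0.0004,0,-0.0065],[0,0,0],210],[[0,0,0.03],[0,0,0],210],[[0,0,0.07],[0,0,0],210],[[0,0,0.09],[0,0,0],210],[[0,0,0.09],[0,0,0],190]]'; python3 - <<'E'
from h import *
im=optics.camera("wrist");crop(im,120,80,520,380,1.9,"pics/w9.png"); s=st()
print(np.array([.4521,-.3096,.1])-s['tcp_pos'],corr(-3))
E
```

```text
clock: 9.43
tcp_pos: [0.6018, 0.0365, 0.1392]
eef_rot: [3.14, -0.089, 0.018]
force: [1.2, -0.6, -0.1]
finger_gap: 0.253
t 9.48 tcp [0.6002 0.0365 0.1369] rot [-3.14   0.089 -0.011] F [-0.5  0.9 -0.1] gap 0.257
[-0.1480598  -0.34614953 -0.03687482] [0.01 0.41 0.25]
```

View pics/w9.png

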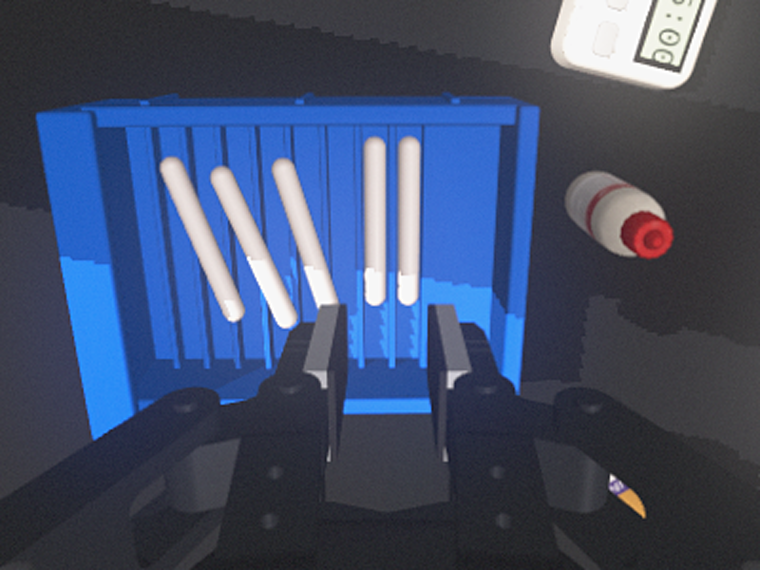

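Two rods now lie parallel in the far grooves (crop x≈374 and 409). Now the third pan rod.

```bash
python3 -m handwheel '[[[-0.148,-0.345,0],[0,0.4,0.2],190],[[-0.148,-0.345,0],[0,0.4,0.2],190],[[-0.148,-0.345,0],[0,0.4,0.2],190],[[-0.148,-0.345,0],[0,0.4,0.2],190],[[-0.148,-0.345,0],[0,0.4,0.2],190],[[-0.148,-0.345,0],[0,0.4,0.2],190],[[-0.148,-0.345,0],[0,0.4,0.2],190],[[-0.148,-0.345,0],[0,0.4,0.2],190],[[-0.148,-0.345,-0.03],[0,0.4,0.2],190],[[-0.148,-0.345,-0.04],[0,0.4,0.2],190]]'; python3 - <<'E'
from h import *
im=optics.camera("top");s=st()
print(np.array([.4521,-.3086,.024])-s['tcp_pos'],corr(-3))
E
```

```text
clock: 10.32
tcp_pos: [0.4504, -0.3137, 0.0954]
eef_rot: [3.138, -0.091, 0.002]
force: [-0.2, 0.1, 0.3]
finger_gap: 0.255
t 10.37 tcp [ 0.4489 -0.3112  0.0924] rot [-3.137  0.092  0.006] F [-0.3 -1.  -1. ] gap 0.256
[ 0.00320727  0.00262838 -0.06843924] [-0.18 -0.23  0.36]
```

```bash
python3 -m handwheel '[[[0.003,0.0026,-0.03],[-0.1,-0.2,0.3],190],[[0.003,0.0026,-0.055],[-0.1,-0.2,0.3],190],[[0.003,0.0026,-0.065],[-0.1,-0.2,0.3],190],[[0.003,0.0026,-0.068],[-0.1,-0.2,0.3],190],[[0.003,0.0026,-0.068],[-0.1,-0.2,0.3],190]]'; python3 - <<'E'
from h import *
im=optics.camera("wrist");crop(im,120,80,520,380,1.9,"pics/w10.png");s=st();print(np.array([.4521,-.3086,.024])-s['tcp_pos'],corr(-3))
E
```

```text
clock: 10.78
tcp_pos: [0.4516, -0.3074, 0.0237]
eef_rot: [-3.137, 0.082, 0.004]
force: [-0.0, 0.7, -0.3]
finger_gap: 0.251
t 10.83 tcp [ 0.4522 -0.3081  0.0247] rot [-3.139e+00  8.200e-02  1.000e-03] F [0.2 0.1 0.8] gap 0.253
[-0.00010713 -0.00054983 -0.00065928] [-0.09 -0.04  0.01]
```

View pics/w10.png

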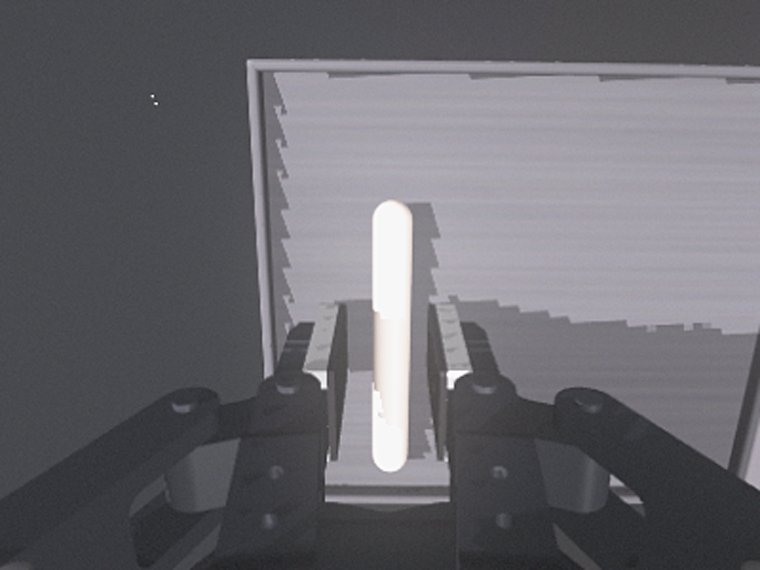

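```bash
python3 -m handwheel '[[[0.0,0,-0.0005],[0,0,0],255],[[0.0,0,-0.0005],[0,0,0],255],[[0.0,0,-0.0005],[0,0,0],255],[[0.0,0,-0.0005],[0,0,0],255],[[0.0,0,0.03],[0,0,0],255],[[0,0,0.07],[0,0,0],255],[[0,0,0.10],[0,0,0],255],[[0,0,0.10],[0,0,0],255],[[0,0,0.10],[0,0,0],255]]' 40; python3 - <<'E'
from h import *
optics.camera("top")
s=st(); print(tp(.036,.010)-s['tcp_pos'],corr(-3.2))
E
```

```text
clock: 11.58
tcp_pos: [0.4531, -0.3091, 0.1269]
eef_rot: [3.138, -0.082, 0.005]
force: [0.1, 1.3, -0.7]
finger_gap: 0.077
t 11.63 tcp [ 0.4522 -0.3082  0.1253] rot [-3.14   0.082 -0.   ] F [-0.3  0.2  0.2] gap 0.084
[ 0.15258558  0.33893781 -0.12531741] [-0.03  0.02 -0.2 ]
```

```bash
python3 -m handwheel '[[[0.1526,0.339,0.01],[0,0,-0.2],255],[[0.1526,0.339,0.01],[0,0,-0.2],255],[[0.1526,0.339,0.01],[0,0,-0.2],255],[[0.1526,0.339,0.01],[0,0,-0.2],255],[[0.1526,0.339,0.01],[0,0,-0.2],255],[[0.1526,0.339,0.01],[0,0,-0.2],255],[[0.1526,0.339,0.01],[0,0,-0.2],255],[[0.1526,0.339,0.01],[0,0,-0.2],255],[[0.1526,0.339,0.01],[0,0,-0.2],255],[[0.1526,0.339,-0.01],[0,0,-0.2],255]]'; python3 - <<'E'
from h import *
optics.camera("top")
s=st(); print(tp(.036,.010,.039)-s['tcp_pos'],corr(-3.2))
E
```

```text
clock: 12.47
tcp_pos: [0.6092, 0.0372, 0.1168]
eef_rot: [-3.139, 0.078, -0.014]
force: [0.9, -2.1, -0.1]
finger_gap: 0.08
t 12.52 tcp [0.6041 0.0348 0.111 ] rot [-3.139  0.079  0.006] F [-1.6 -0.4 -2.1] gap 0.08
[ 0.00075149 -0.00401647 -0.07197963] [-0.08 -0.21 -0.31]
```

```bash
python3 -m handwheel '[[[0.001,-0.004,-0.03],[0,-0.2,-0.3],255],[[0.001,-0.004,-0.05],[0,-0.2,-0.3],255],[[0.001,-0.004,-0.065],[0,-0.2,-0.3],255],[[0.001,-0.004,-0.071],[0,-0.2,-0.3],255],[[0.001,-0.004,-0.072],[0,-0.2,-0.3],255],[[0.001,-0.004,-0.072],[0,-0.2,-0.3],255]]'; python3 - <<'E'
from h import *
im=optics.camera("wrist");crop(im,120,80,520,380,1.9,"pics/w11.png")
s=st(); print(tp(.036,.010,.0375)-s['tcp_pos'],corr(-3.2))
E
```

```text
clock: 13.02
tcp_pos: [0.6029, 0.0302, 0.0377]
eef_rot: [-3.139, 0.089, 0.008]
force: [-0.6, 0.9, -0.1]
finger_gap: 0.078
t 13.07 tcp [0.604  0.0301 0.0382] rot [-3.139  0.089  0.004] F [ 0.6  0.5 -0.6] gap 0.076
[ 0.00080075  0.00063067 -0.00070099] [-0.09 -0.14  0.04]
```

View pics/w11.png

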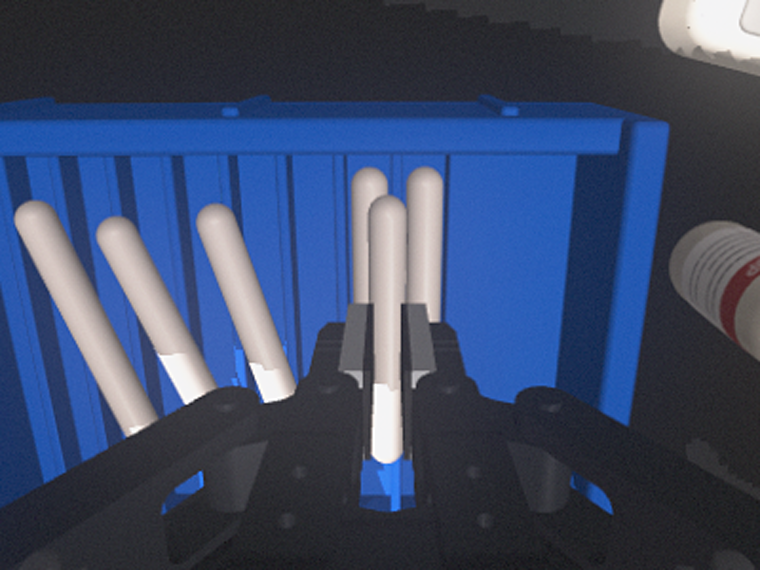

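```bash
python3 -m handwheel '[[[0.0008,0,-0.002],[0,0,0],255],[[0.0008,0,-0.002],[0,0,0],255],[[0.0008,0,-0.002],[0,0,0],235],[[0.0008,0,-0.002],[0,0,0],220],[[0.0008,0,-0.002],[0,0,0],210],[[0.0008,0,-0.002],[0,0,0],210],[[0,0,0.03],[0,0,0],210],[[0,0,0.07],[0,0,0],210],[[0,0,0.09],[0,0,0],210],[[0,0,0.09],[0,0,0],190]]'; python3 - <<'E'
from h import *
im=optics.camera("wrist");crop(im,120,80,520,380,1.9,"pics/w12.png"); s=st()
E
```

```text
clock: 13.9
tcp_pos: [0.6076, 0.0297, 0.1331]
eef_rot: [-3.14, 0.089, -0.012]
force: [0.6, -0.4, 0.6]
finger_gap: 0.254
t 13.95 tcp [0.606  0.0298 0.1308] rot [-3.14   0.089 -0.006] F [ 0.2 -0.3  0.5] gap 0.255
```

View pics/w12.png

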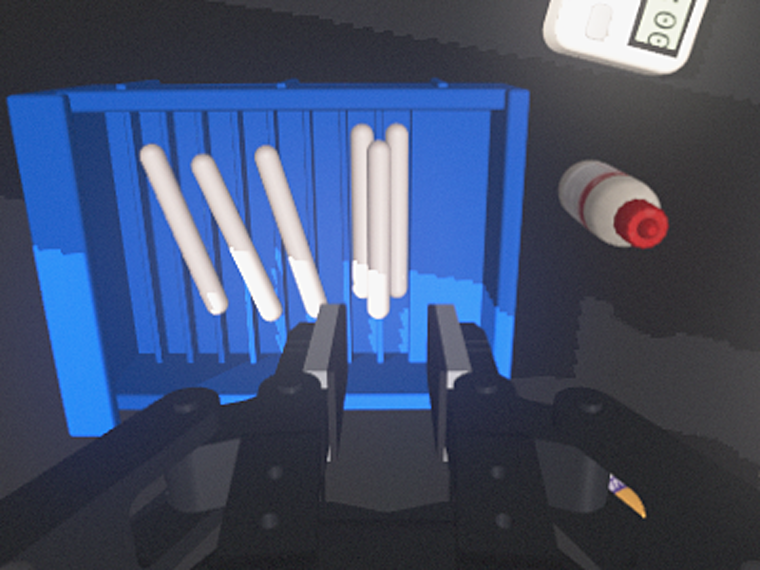

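All three pan rods are in the tray: two in the far grooves and one resting on top between them (crop (378,230)). Now the rake.

```bash
python3 -m handwheel '[[[-0.021,-0.37,0.09],[0,0,0.7],100],[[-0.021,-0.37,0.09],[0,0,0.7],100],[[-0.021,-0.37,0.09],[0,0,0.7],100],[[-0.021,-0.37,0.09],[0,0,0.7],100],[[-0.021,-0.37,0.09],[0,0,0.7],100],[[-0.021,-0.37,0.09],[0,0,0.7],100],[[-0.021,-0.37,0.09],[0,0,0.7],100],[[-0.021,-0.37,0.09],[0,0,0.7],100],[[-0.021,-0.37,0.09],[0,0,0.7],100],[[-0.021,-0.37,0.09],[0,0,0.7],100]]'; python3 - <<'E'
from h import *
optics.camera("top");s=st();c=optics.calibration("wrist")
import pickle
im=optics.camera("wrist");crop(im,220,80,540,320,2.4,"pics/w13.png");pickle.dump((c,im),open("w13.pkl","wb"))
im=optics.camera("top");crop(im,400,170,500,280,5.4,"pics/t13.png")
im=optics.camera("scene");crop(im,280,240,430,350,5,"pics/s13.png")
E
```

```text
clock: 14.78
tcp_pos: [0.5846, -0.3483, 0.2208]
eef_rot: [3.136, -0.078, 0.009]
force: [0.8, 0.0, 0.1]
finger_gap: 0.612
t 14.83 tcp [ 0.5844 -0.3463  0.2202] rot [ 3.138 -0.078  0.008] F [ 0.3 -0.5  0.8] gap 0.61
```

View pics/w13.png

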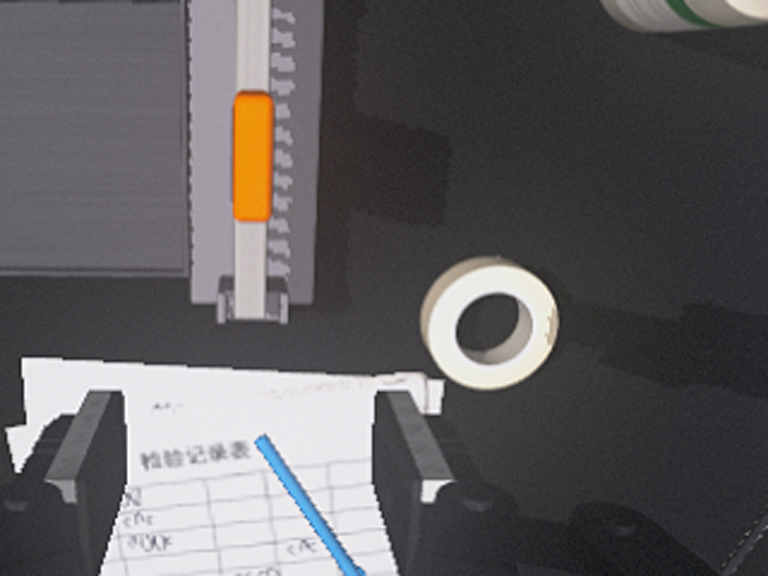

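View pics/t13.png

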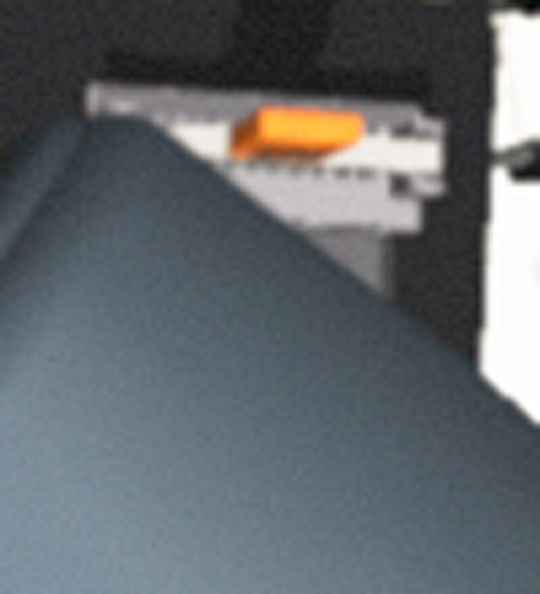

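View pics/s13.png

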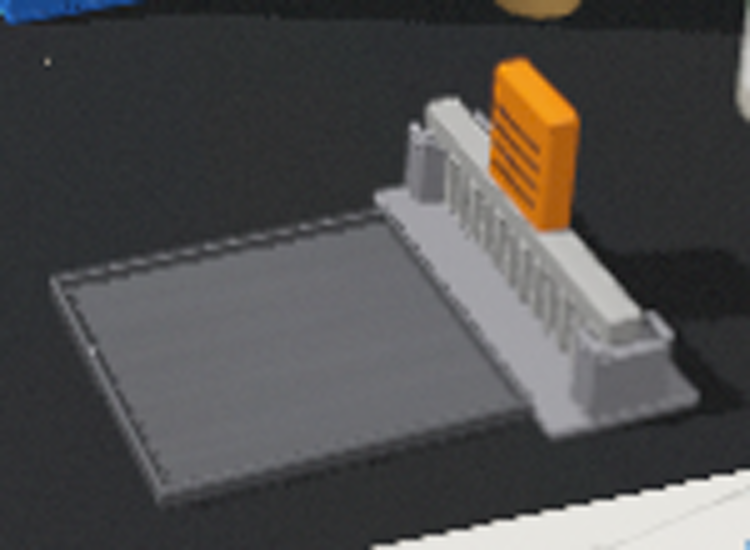

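```bash
python3 - <<'E'
from h import *
import pickle
c,im=pickle.load(open("w13.pkl","rb")); ct=optics.calibration("top")
f=lambda x,y:(220+x/2.4,80+y/2.4); g=lambda x,y:(400+x/5.4,170+y/5.4)
for p in((237,93),(273,95),(270,217),(235,215)): print('grip top',np.round(onz(c,*f(*p),.094),4))
print('bar end',[np.round(onz(c,*f(*p),.044),4) for p in((236,318),(265,318))])
print('bar edges up',[np.round(onz(c,*f(*p),.044),4) for p in((237,2),(271,2),(238,88),(271,88),(237,222),(267,222))])
print('post',[np.round(onz(c,*f(*p),.036),4) for p in((219,322),(287,322))])
print('rest base corners',[np.round(onz(c,*f(*p),.004),4) for p in((193,303),(312,303))])
print('pan',[np.round(onz(c,*f(*p),.008),4) for p in((189,275),)])
for p in((264,108),(363,114),(356,150),(252,146)): print('top cam grip',np.round(onz(ct,*g(*p),.094),4))
print('top bar end',[np.round(onz(ct,*g(*p),.044),4) for p in((444,141),(443,174))])
E
```

```text
grip top [ 0.5841 -0.2823  0.094 ]
grip top [ 0.5961 -0.2835  0.094 ]
grip top [ 0.5933 -0.325   0.094 ]
grip top [ 0.5811 -0.3236  0.094 ]
bar end [array([ 0.5778, -0.3795,  0.044 ]), array([ 0.5905, -0.3801,  0.044 ])]
bar edges up [array([ 0.5854, -0.2499,  0.044 ]), array([ 0.5986, -0.2506,  0.044 ]), array([ 0.584 , -0.2823,  0.044 ]), array([ 0.5972, -0.283 ,  0.044 ]), array([ 0.5806, -0.3368,  0.044 ]), array([ 0.5932, -0.3374,  0.044 ])]
post [array([ 0.5698, -0.3838,  0.036 ]), array([ 0.6004, -0.3854,  0.036 ])]
rest base corners [array([ 0.5559, -0.3847,  0.004 ]), array([ 0.6144, -0.3877,  0.004 ])]
pan [array([ 0.5554, -0.3691,  0.008 ])]
top cam grip [ 0.5947 -0.2854  0.094 ]
top cam grip [ 0.5923 -0.3275  0.094 ]
top cam grip [ 0.5767 -0.3237  0.094 ]
top cam grip [ 0.5782 -0.2795  0.094 ]
top bar end [array([ 0.5895, -0.3822,  0.044 ]), array([ 0.5744, -0.3809,  0.044 ])]
```

```bash
python3 -c "
from h import *
print(corr(-3.3))"; python3 -m handwheel '[[[0.0041,0.0425,-0.03],[0.1,0.5,-0.4],130],[[0.0041,0.0425,-0.05],[0.1,0.5,-0.4],160],[[0.0041,0.0425,-0.08],[0.1,0.5,-0.4],160],[[0.0041,0.0425,-0.08],[0.1,0.5,-0.4],160],[[0.0041,0.0425,-0.08],[0.1,0.5,-0.4],160]]'; python3 - <<'E'
from h import *
optics.camera("top");s=st();print(np.array([.5886,-.3038,.073])-s['tcp_pos'],corr(-3.3))
E
```

```text
[-0.25  0.03 -0.75]
clock: 15.4
tcp_pos: [0.5869, -0.2928, 0.1363]
eef_rot: [-3.131, 0.077, 0.022]
force: [-0.3, -0.7, 0.6]
finger_gap: 0.367
t 15.45 tcp [ 0.5883 -0.2945  0.1384] rot [-3.134  0.078  0.015] F [ 1.3  0.3 -0.4] gap 0.372
[ 0.00031915 -0.0092569  -0.06540539] [-0.41 -0.54 -0.46]
```

```bash
python3 -m handwheel '[[[0.0003,-0.0092,-0.01],[-0.4,-0.5,-0.4],160],[[0.0003,-0.0092,-0.03],[-0.4,-0.5,-0.4],160],[[0.0003,-0.0092,-0.05],[-0.4,-0.5,-0.4],160],[[0.0003,-0.0092,-0.06],[-0.4,-0.5,-0.4],160],[[0.0003,-0.0092,-0.065],[-0.4,-0.5,-0.4],160],[[0.0003,-0.0092,-0.065],[-0.4,-0.5,-0.4],160]]'; python3 - <<'E'
from h import *
im=optics.camera("wrist");crop(im,120,80,520,380,1.9,"pics/w14.png");s=st();print(np.array([.5886,-.3038,.073])-s['tcp_pos'],corr(-3.3))
E
```

```text
clock: 15.95
tcp_pos: [0.5887, -0.3039, 0.0736]
eef_rot: [-3.14, 0.089, 0.001]
force: [0.1, 0.4, -1.0]
finger_gap: 0.374
t 16.0 tcp [ 0.5892 -0.3041  0.0743] rot [ 3.14e+00 -8.90e-02  1.00e-03] F [ 0.5 -0.   0.8] gap 0.374
[-0.00055336  0.00032582 -0.00130058] [ 0.04  0.02 -0.05]
```

View pics/w14.png

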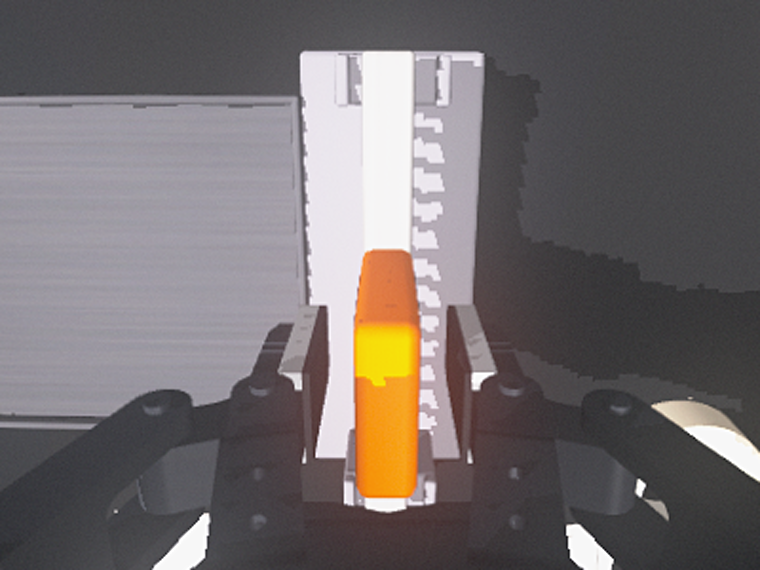

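The orange grip is centred between the pads. Closing, then lifting.

```bash
python3 -m handwheel '[[[-0.0004,0.0003,-0.001],[0,0,0],255],[[-0.0004,0.0003,-0.001],[0,0,0],255],[[-0.0004,0.0003,-0.001],[0,0,0],255],[[-0.0004,0.0003,-0.001],[0,0,0],255],[[-0.0004,0.0003,-0.001],[0,0,0],255],[[-0.0004,0.0003,-0.001],[0,0,0],255],[[-0.0004,0.0003,-0.001],[0,0,0],255]]' 80; python3 -c "
from h import *
st();print(corr(-3.3))"; python3 -m handwheel '[[[0,0,0.02],[0,0,0],255],[[0,0,0.05],[0,0,0],255],[[0,0,0.08],[0,0,0],255],[[0,0,0.1],[0,0,0],255],[[0,0,0.1],[0,0,0],255],[[0,0,0.1],[0,0,0],255]]'; python3 - <<'E'
from h import *
im=optics.camera("wrist");s=st();print(tp(.066,0,.16)-s['tcp_pos'],corr(-3.2))
im=optics.camera("scene");crop(im,250,130,450,320,3.1,"pics/s15.png")
E
```

```text
clock: 16.58
tcp_pos: [0.5897, -0.3045, 0.0749]
eef_rot: [3.138, -0.089, 0.005]
force: [-0.5, -0.2, 5.9]
finger_gap: 0.149
t 16.58 tcp [ 0.5897 -0.3045  0.0749] rot [ 3.138 -0.089  0.005] F [-0.5 -0.2  5.9] gap 0.149
[ 0.14  0.17 -0.06]
clock: 17.08
tcp_pos: [0.5898, -0.3045, 0.1755]
eef_rot: [3.137, -0.089, 0.007]
force: [-0.1, -0.1, -3.2]
finger_gap: 0.154
t 17.13 tcp [ 0.5888 -0.3038  0.1738] rot [ 3.139e+00 -8.900e-02  2.000e-03] F [-0.   0.9 -2.2] gap 0.156
[ 0.04535091  0.32293467 -0.01378421] [0.06 0.06 0.04]
```

View pics/s15.png

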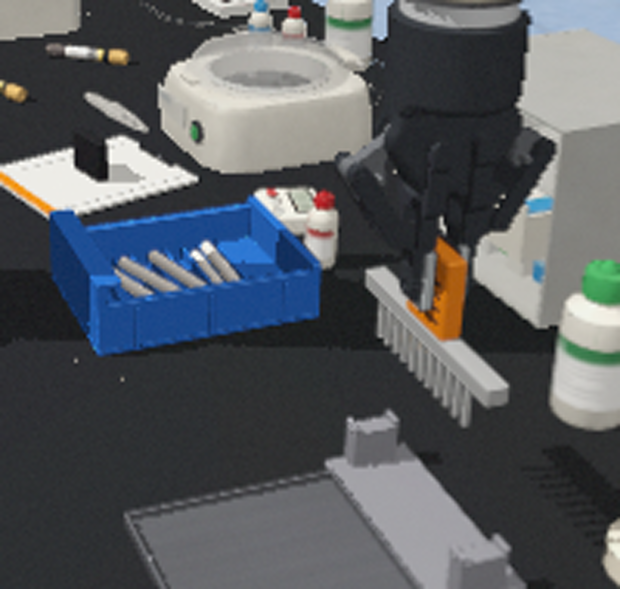

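```bash
python3 -m handwheel '[[[0.045,0.32,-0.01],[0,0,0],255],[[0.045,0.32,-0.01],[0,0,0],255],[[0.045,0.32,-0.01],[0,0,0],255],[[0.045,0.32,-0.01],[0,0,0],255],[[0.045,0.32,-0.01],[0,0,0],255],[[0.045,0.32,-0.01],[0,0,0],255],[[0.045,0.32,-0.01],[0,0,0],255],[[0.045,0.32,-0.01],[0,0,0],255],[[0.045,0.32,-0.01],[0,0,0],255],[[0.045,0.32,-0.01],[0,0,0],255]]' 80; python3 - <<'E'
from h import *
im=optics.camera("wrist");c=optics.calibration("wrist");s=st();print(tp(.066,0,.085)-s['tcp_pos'],corr(-3.2))
crop(im,120,80,520,380,1.9,"pics/w16.png")
im=optics.camera("top");crop(im,270,130,370,260,4.5,"pics/t16.png")
E
```

```text
clock: 18.02
tcp_pos: [0.6318, 0.019, 0.1603]
eef_rot: [-3.14, 0.082, 0.009]
force: [0.1, -1.3, -1.8]
finger_gap: 0.152
t 18.07 tcp [0.6321 0.0172 0.1606] rot [ 3.14  -0.086 -0.007] F [-0.3 -0.8 -1.3] gap 0.156
[ 0.00209487  0.00187271 -0.07564465] [-0.   -0.27 -0.07]
```

View pics/w16.png

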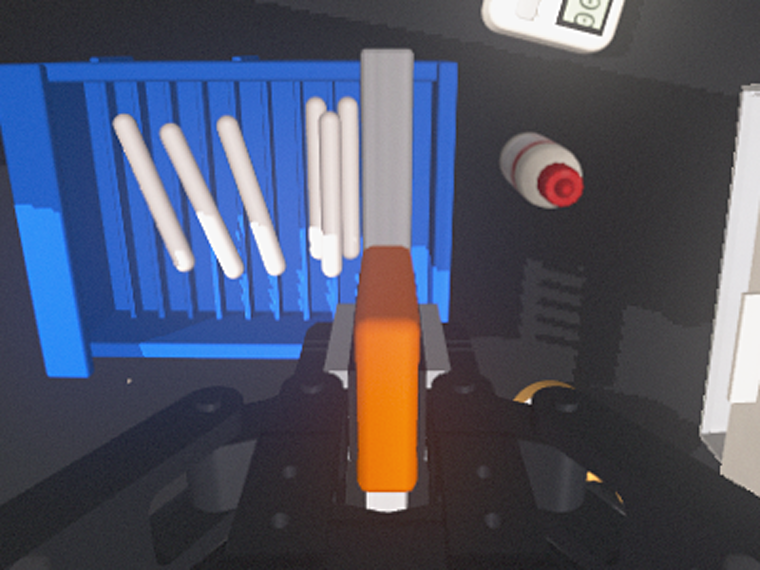

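View pics/t16.png

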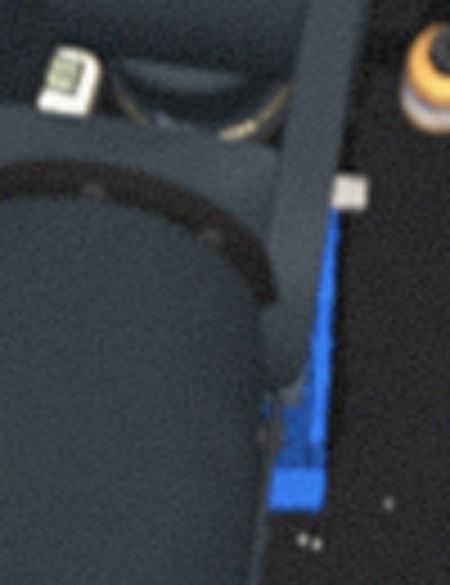

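```bash
python3 - <<'E'
from h import *
c=optics.calibration("wrist")
f=lambda x,y:(120+x/1.9,80+y/1.9)
for n,p,t in [('+y outer',(250,63),.042),('+y in',(250,80),.042),('-y in',(200,344),.042),('-y out',(200,357),.042),('strip',(385-0,90),.015),('nearL',(1,66),.0605),('nearR',(50,377),.0605),('ledgeR',(89,376),.0605),('ledgeL',(47,66),.0605),('far',(457,64),.048)]:
    q=onz(c,*f(*p),t); print(n,np.round(q,4),np.round(tinv(q)*1000,1))
E
```

```text
+y outer [0.5797 0.088  0.042 ] [ 7.7 65.8]
+y in [0.5788 0.0813 0.042 ] [ 7.3 59. ]
-y in [ 0.5398 -0.0382  0.042 ] [-25.  -62.5]
-y out [ 0.5387 -0.0451  0.042 ] [-25.7 -69.4]
strip [0.634  0.0722 0.015 ] [62.8 53. ]
nearL [0.4872 0.0935 0.0605] [-85.   66.1]
nearR [ 0.4757 -0.0419  0.0605] [-88.8 -69.8]
ledgeR [ 0.4939 -0.0422  0.0605] [-70.6 -69. ]
ledgeL [0.5054 0.0922 0.0605] [-66.7  65.8]
far [0.6635 0.0829 0.048 ] [91.7 65.3]
```

```bash
python3 - <<'E'
from h import *
c=optics.calibration("wrist");im=optics.camera("wrist")
g=cv2.cvtColor(cv2.resize(im,None,fx=2,fy=2,interpolation=cv2.INTER_CUBIC),cv2.COLOR_RGB2GRAY)
ls=cv2.createLineSegmentDetector().detect(g)[0][:,0]/2
for x1,y1,x2,y2 in ls:
    if abs(y2-y1)>45 and abs(x2-x1)<35 and 120<x1<370 and 100<min(y1,y2) and max(y1,y2)<290:
        if y1>y2:x1,y1,x2,y2=x2,y2,x1,y1
        p=onz(c,x1,y1,.015);q=onz(c,x2,y2,.015);d=p-q
        print(np.round([x1,y1,x2,y2]),'yaw',round(np.degrees(np.arctan2(-d[0],d[1])),2),np.round(tinv(p)*1000,1),np.round(tinv(q)*1000,1))
E
```

```text
[203. 148. 238. 223.] yaw 16.57 [-44.6  35.5] [-18.9 -35.9]
[279. 118. 282. 208.] yaw -3.55 [25.  60.7] [ 24.5 -21.5]
[232. 143. 249. 191.] yaw 12.16 [-17.4  40.1] [-5.1 -4.3]
[306. 130. 308. 210.] yaw -3.21 [48.6 51. ] [ 48.5 -22.8]
[285. 138. 288. 200.] yaw -3.32 [30.  43.5] [ 29.9 -13.5]
[241. 137. 258. 186.] yaw 11.92 [-8.9 44.5] [2.9 0.7]
[187. 138. 220. 215.] yaw 14.24 [-57.4  44.1] [-34.7 -28.1]
[296. 174. 298. 220.] yaw -3.12 [38.9 11.5] [ 39.  -32.9]
[212. 144. 246. 217.] yaw 16.72 [-35.8  39.3] [-10.7 -30. ]
[359. 110. 355. 248.] yaw -3.28 [94.  67.9] [ 93.9 -62.9]
[337. 108. 336. 210.] yaw -3.25 [74.9 68.9] [ 74.8 -22.8]
[298. 136. 300. 210.] yaw -3.16 [41.3 45.6] [ 41.3 -22.8]
[288. 139. 290. 198.] yaw -3.4 [32.1 43. ] [ 31.9 -11.7]
[310. 108. 312. 209.] yaw -3.14 [52.2 68.9] [ 52.3 -22.2]
[346. 118. 344. 203.] yaw -3.11 [82.7 60.6] [ 82.8 -16. ]
[258. 119. 263. 190.] yaw -3.08 [ 7.1 60.2] [ 7.3 -3.8]
[173. 120. 190. 244.] yaw -3.08 [-68.2  60.4] [-67.9 -58.8]
[276. 118. 279. 198.] yaw -3.08 [22.1 60.7] [ 22.3 -11.1]
[261. 119. 266. 203.] yaw -3.03 [ 9.1 60.2] [  9.3 -16. ]
[149. 183. 165. 275.] yaw -3.17 [-98.7   3.5] [-98.7 -93.4]
[183. 159. 194. 240.] yaw -3.04 [-63.7  25.6] [-63.4 -53.9]
[162. 120. 179. 240.] yaw -3.22 [-78.1  60.4] [-78.2 -54.7]
[227. 120. 233. 185.] yaw -2.91 [-20.2  59.9] [-19.9   0.9]
[224. 120. 229. 172.] yaw -3.26 [-22.8  59.9] [-22.9  13.3]
[349. 110. 347. 218.] yaw -3.18 [85.7 67.9] [ 85.8 -30.9]
[199. 193. 206. 244.] yaw -2.99 [-52.8  -6.7] [-52.6 -58.6]
[139. 111. 150. 182.] yaw -3.07 [-98.   68.2] [-97.8   4. ]
```

```bash
sed -i 's/c=(0.5683,0.0228),a=-3.2/c=(0.5695,0.022),a=-3.15/' h.py; python3 - <<'E'
from h import *
s=st();print(tp(.066,0,.087)-s['tcp_pos'],corr(-3.15))
E
```

```text
t 18.17 tcp [0.6327 0.0154 0.1615] rot [ 3.14  -0.09  -0.005] F [ 0.3  0.6 -1.6] gap 0.154
[ 0.00269453  0.00297486 -0.0745044 ] [ 0.01 -0.17  0.15]
```

```bash
python3 -m handwheel '[[[0.0027,0.003,-0.02],[0,-0.1,0.1],255],[[0.0027,0.003,-0.045],[0,-0.1,0.1],255],[[0.0027,0.003,-0.06],[0,-0.1,0.1],255],[[0.0027,0.003,-0.068],[0,-0.1,0.1],255],[[0.0027,0.003,-0.072],[0,-0.1,0.1],255],[[0.0027,0.003,-0.074],[0,-0.1,0.1],255],[[0.0027,0.003,-0.075],[0,-0.1,0.1],255]]' 80; python3 - <<'E'
from h import *
im=optics.camera("wrist");s=st();print(tp(.066,0,.085)-s['tcp_pos'],corr(-3.15),tinv(s['tcp_pos']))
crop(im,120,80,520,380,1.9,"pics/w17.png")
E
```

```text
clock: 18.75
tcp_pos: [0.636, 0.0176, 0.0869]
eef_rot: [3.14, -0.089, -0.0]
force: [0.7, 0.5, -1.6]
finger_gap: 0.155
t 18.8 tcp [0.6361 0.0178 0.0871] rot [ 3.14e+00 -8.90e-02  1.00e-03] F [-0.7 -0.1 -2.6] gap 0.155
[-0.00067214  0.00056056 -0.00212934] [0.02 0.02 0.1 ] [ 0.06670192 -0.00052277]
```

View pics/w17.png

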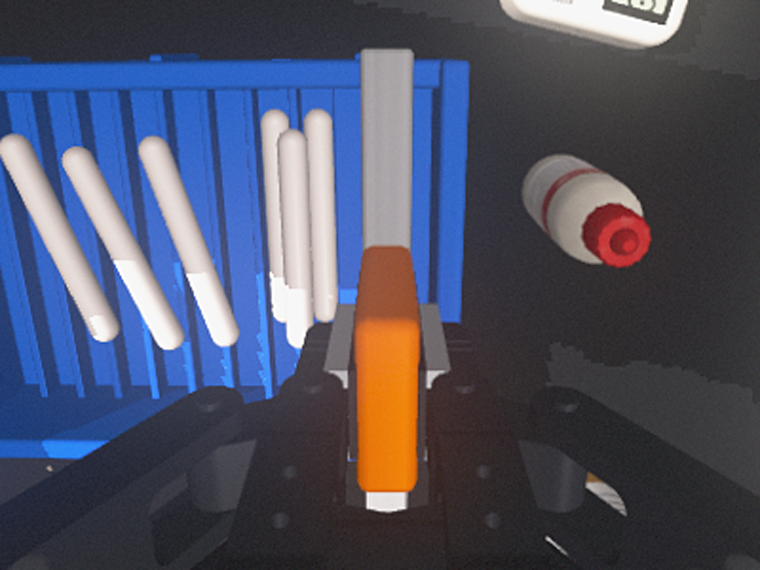

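```bash
python3 -m handwheel '[[[0,0,-0.0015],[0,0,0],255],[[0,0,-0.0015],[0,0,0],255],[[0,0,-0.0015],[0,0,0],255]]' 80; python3 -m handwheel '[[[0,0,-0.0015],[0,0,0],255],[[0,0,-0.0015],[0,0,0],255],[[0,0,-0.0015],[0,0,0],255]]' 80; python3 -m handwheel '[[[0,0,-0.001],[0,0,0],255],[[0,0,-0.001],[0,0,0],255],[[0,0,-0.001],[0,0,0],255]]' 80
```

```text
clock: 19.05
tcp_pos: [0.6365, 0.0178, 0.0863]
eef_rot: [3.14, -0.089, 0.003]
force: [-0.4, -0.2, -1.7]
finger_gap: 0.151
clock: 19.3
tcp_pos: [0.6365, 0.0179, 0.085]
eef_rot: [3.14, -0.088, 0.003]
force: [0.2, 0.6, -2.3]
finger_gap: 0.158
clock: 19.55
tcp_pos: [0.6366, 0.0179, 0.0849]
eef_rot: [3.14, -0.088, 0.004]
force: [-1.4, 1.3, 5.6]
finger_gap: 0.151
```

```bash
python3 -m handwheel '[[[-0.003,0.0002,-0.0005],[0,0,0],255],[[-0.006,0.0003,-0.0005],[0,0,0],255],[[-0.009,0.0005,-0.0005],[0,0,0],255],[[-0.012,0.0007,-0.0005],[0,0,0],255],[[-0.015,0.0008,-0.0005],[0,0,0],255],[[-0.018,0.001,-0.0005],[0,0,0],255],[[-0.021,0.0012,-0.0005],[0,0,0],255],[[-0.024,0.0013,-0.0005],[0,0,0],255],[[-0.027,0.0015,-0.0005],[0,0,0],255],[[-0.030,0.0017,-0.0005],[0,0,0],255]]' 80;  python3 - <<'E'
from h import *
im=optics.camera("wrist");s=st();print(corr(-3.15),tinv(s['tcp_pos']))
crop(im,120,80,520,380,1.9,"pics/w18.png")
E
```

```text
clock: 20.38
tcp_pos: [0.6073, 0.0195, 0.0848]
eef_rot: [3.139, -0.088, 0.007]
force: [3.9, -0.1, 5.1]
finger_gap: 0.151
t 20.43 tcp [0.6067 0.0195 0.0849] rot [ 3.139 -0.088  0.006] F [2.2 0.1 4.7] gap 0.151
[0.06 0.22 0.07] [ 0.0372345  -0.00040624]
```

View pics/w18.png

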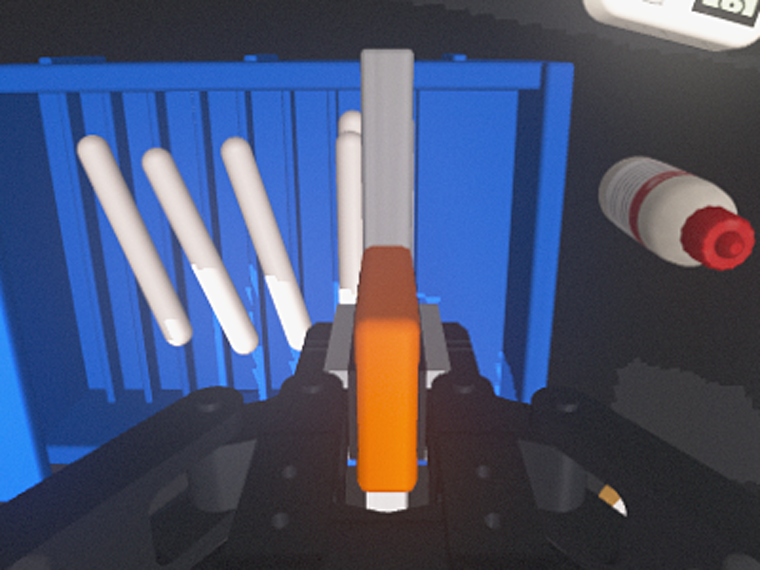

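The rake rides on the walls and passed over the 43.5 rod, and is pushing the upper rod ahead at (350,150). Going on.

```bash
python3 -m handwheel '[[[-0.003,0.0002,-0.0005],[0,0,0],255],[[-0.006,0.0003,-0.0005],[0,0.1,0],255],[[-0.009,0.0005,-0.0005],[0,0.1,0],255],[[-0.012,0.0007,-0.0005],[0,0.1,0],255],[[-0.015,0.0008,-0.0005],[0,0.2,0],255],[[-0.018,0.001,-0.0005],[0,0.2,0],255],[[-0.021,0.0012,-0.0005],[0,0.2,0],255],[[-0.024,0.0013,-0.0005],[0,0.2,0],255],[[-0.027,0.0015,-0.0005],[0,0.2,0],255],[[-0.030,0.0017,-0.0005],[0,0.2,0],255]]' 80;  python3 - <<'E'
from h import *
im=optics.camera("wrist");s=st();print(corr(-3.15),tinv(s['tcp_pos']))
crop(im,120,80,520,380,1.9,"pics/w19.png")
E
```

```text
clock: 21.27
tcp_pos: [0.5774, 0.0211, 0.0849]
eef_rot: [3.139, -0.088, 0.004]
force: [4.4, -0.3, 5.4]
finger_gap: 0.154
t 21.32 tcp [0.5768 0.0212 0.0848] rot [ 3.139e+00 -8.800e-02  3.000e-03] F [4.3 0.4 5.4] gap 0.156
[0.08 0.12 0.07] [ 0.0072931  -0.00041465]
```

View pics/w19.png

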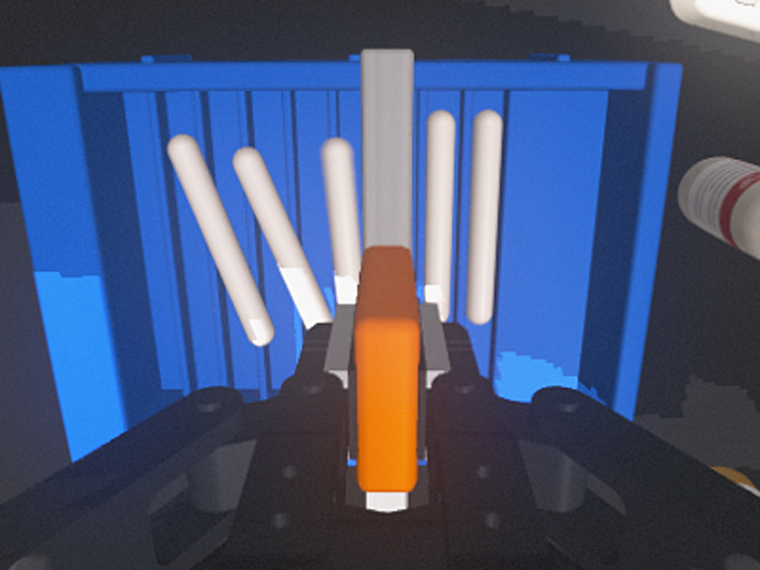

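Two rods stay in the far grooves (439 and 484), and rod_0 is straightening ahead of the bar at (340,220).

```bash
python3 -m handwheel '[[[-0.003,0.0002,-0.0005],[0,0,0],255],[[-0.006,0.0003,-0.0005],[0,0.1,0],255],[[-0.009,0.0005,-0.0005],[0,0.1,0],255],[[-0.012,0.0007,-0.0005],[0,0.1,0],255],[[-0.015,0.0008,-0.0005],[0,0.1,0],255],[[-0.018,0.001,-0.0005],[0,0.1,0],255],[[-0.021,0.0012,-0.0005],[0,0.1,0],255],[[-0.024,0.0013,-0.0005],[0,0.1,0],255],[[-0.027,0.0015,-0.0005],[0,0.1,0],255],[[-0.030,0.0017,-0.0005],[0,0.1,0],255]]' 80;  python3 - <<'E'
from h import *
im=optics.camera("wrist");s=st();print(corr(-3.15),tinv(s['tcp_pos']))
crop(im,120,80,520,380,1.9,"pics/w20.png")
E
```

```text
clock: 22.15
tcp_pos: [0.5553, 0.022, 0.0895]
eef_rot: [3.137, -0.09, 0.032]
force: [0.2, -1.0, -1.3]
finger_gap: 0.158
t 22.2 tcp [0.5479 0.0229 0.0866] rot [ 3.139 -0.089  0.006] F [-1.7 -0.2 -2.8] gap 0.153
[0.09 0.22 0.08] [-0.02164927 -0.00029907]
```

View pics/w20.png

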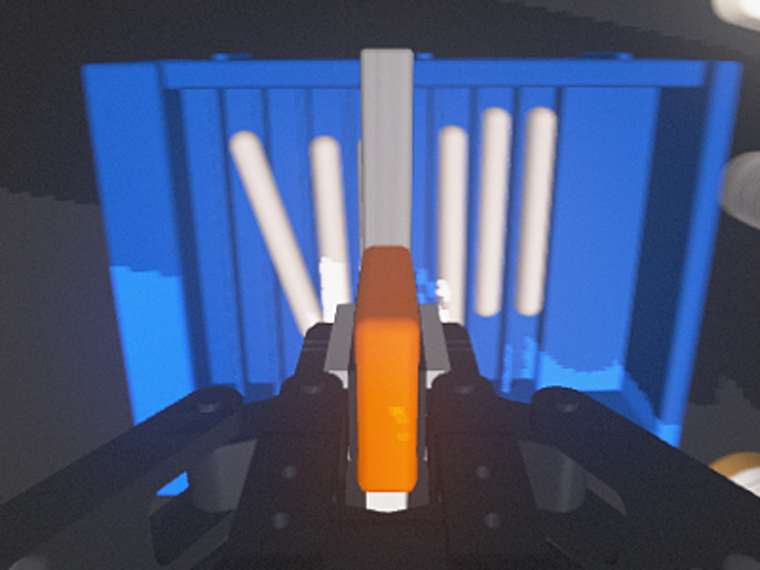

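```bash
python3 -m handwheel '[[[0,0,-0.001],[0,0.2,0],255],[[0,0,-0.001],[0,0.2,0],255],[[0,0,-0.002],[0,0.2,0],255],[[0,0,-0.002],[0,0.2,0],255]]' 80;  python3 - <<'E'
from h import *
im=optics.camera("wrist");s=st();print(corr(-3.15),tinv(s['tcp_pos']))
crop(im,120,80,520,380,1.9,"pics/w21.png")
im=optics.camera("scene");crop(im,250,150,380,250,5,"pics/s21.png")
E
```

```text
clock: 22.53
tcp_pos: [0.5441, 0.0237, 0.0848]
eef_rot: [3.14, -0.088, -0.013]
force: [-4.9, 1.6, 15.5]
finger_gap: 0.152
t 22.58 tcp [0.5441 0.0236 0.0848] rot [ 3.14  -0.088 -0.013] F [-4.4  0.4 15.1] gap 0.157
[ 0.02 -0.46  0.07] [-0.02544682  0.00021232]
```

View pics/w21.png

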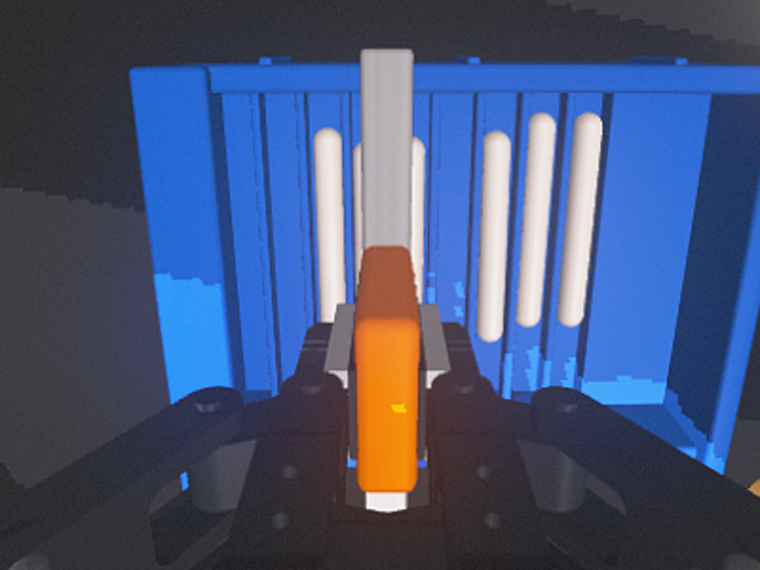

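View pics/s21.png

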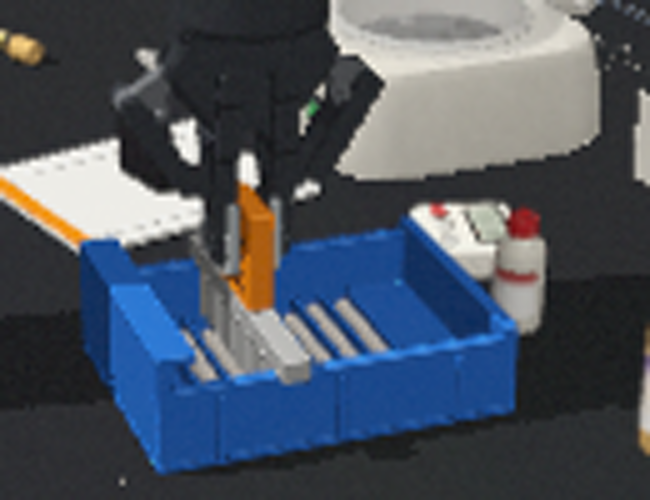

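All six rods now look parallel to the grooves. I'll ease off the pressure and finish the stroke.

```bash
python3 -m handwheel '[[[-0.0,0,0.0008],[0,-0.4,0],255],[[-0.003,0.0002,0.0008],[0,-0.4,0],255],[[-0.006,0.0003,0.0005],[0,-0.4,0],255],[[-0.009,0.0005,0.0005],[0,-0.4,0],255],[[-0.012,0.0007,0.0003],[0,-0.4,0],255],[[-0.015,0.0008,0.0],[0,-0.4,0],255],[[-0.018,0.001,0.0],[0,-0.4,0],255],[[-0.021,0.0012,0.0],[0,-0.4,0],255],[[-0.021,0.0012,0.0],[0,-0.4,0],255]]' 80;  python3 - <<'E'
from h import *
im=optics.camera("wrist");s=st();print(corr(-3.15),tinv(s['tcp_pos']))
crop(im,120,80,520,380,1.9,"pics/w22.png")
E
```

```text
clock: 23.38
tcp_pos: [0.5224, 0.0248, 0.0848]
eef_rot: [3.14, -0.088, -0.003]
force: [0.7, -1.3, 3.5]
finger_gap: 0.152
t 23.43 tcp [0.5225 0.0248 0.0848] rot [ 3.14e+00 -8.80e-02 -3.00e-03] F [ 0.4 -0.8  4.5] gap 0.156
[ 0.02 -0.12  0.06] [-0.04712377  0.00025086]
```

View pics/w22.png

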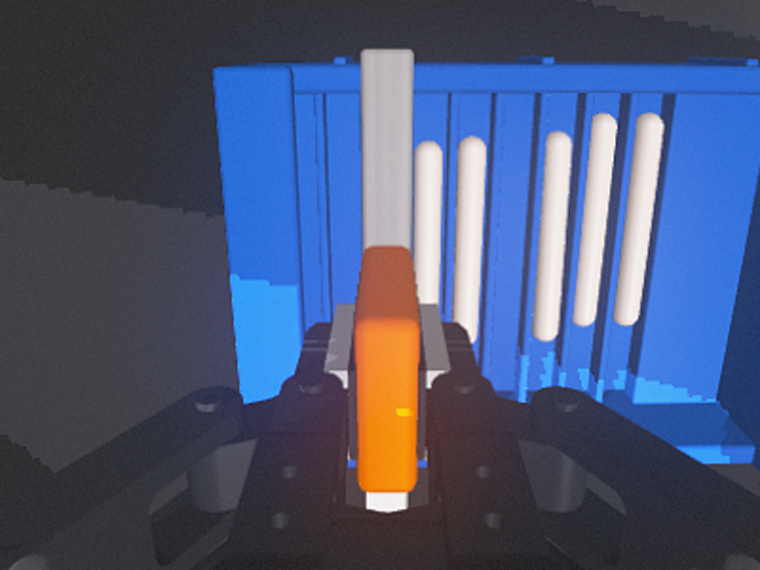

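```bash
python3 -m handwheel '[[[-0.003,0.0002,0.0],[0,0,0],255],[[-0.006,0.0003,0.0],[0,0,0],255],[[-0.009,0.0005,0.0],[0,0,0],255],[[-0.011,0.0006,0.0],[0,0,0],255],[[-0.011,0.0006,0.0],[0,0,0],255],[[-0.009,0.0006,0.02],[0,0,0],255],[[-0.0,0.0006,0.05],[0,0,0],255],[[0.03,0,0.08],[0,0,0],255],[[0.06,0,0.09],[0,0,0],255],[[0.09,0,0.09],[0,0,0],255]]' 80;  python3 - <<'E'
from h import *
optics.camera("top");im=optics.camera("wrist");s=st();print(corr(-3.15),tinv(s['tcp_pos']))
crop(im,120,80,520,380,1.9,"pics/w23.png")
im=optics.camera("scene");crop(im,250,150,380,250,5,"pics/s23.png")
E
```

```text
clock: 24.27
tcp_pos: [0.6129, 0.0251, 0.1772]
eef_rot: [3.14, -0.088, -0.003]
force: [-0.1, 0.2, -2.4]
finger_gap: 0.156
t 24.37 tcp [0.6161 0.0245 0.1749] rot [ 3.14e+00 -8.80e-02  3.00e-03] F [-0.9 -0.2 -1.6] gap 0.156
[0.03 0.1  0.07] [0.04640614 0.0050708 ]
```

View pics/w23.png

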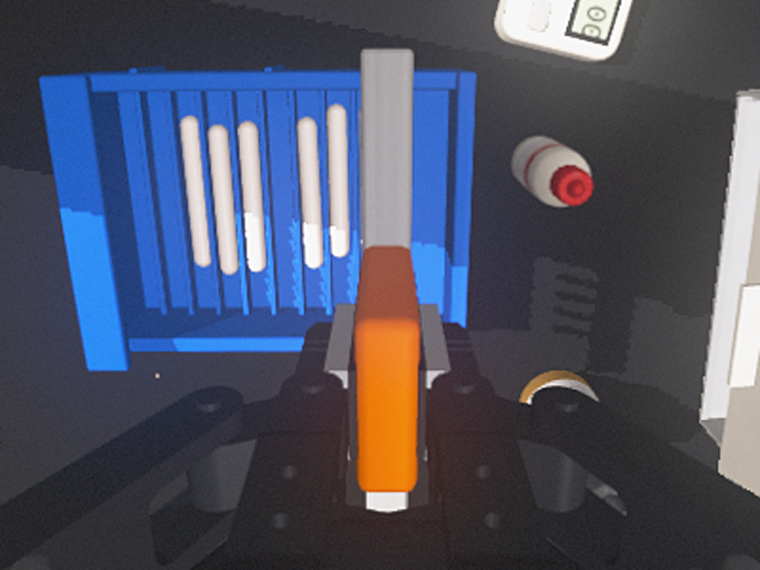

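View pics/s23.png

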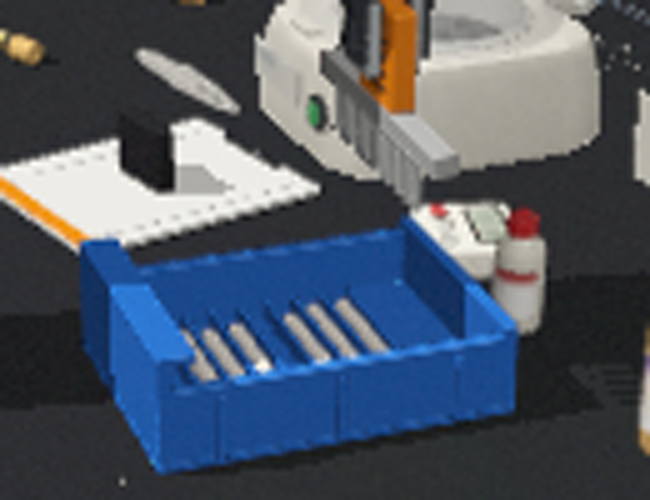

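All six rods lie in grooves: three near (crop x≈195–250), two visible at 308 and 338, and the sixth under the bar but visible in the scene view. Returning the rake to its rest.

```bash
python3 -m handwheel '[[[-0.0264,-0.329,0.005],[0,0,0],255],[[-0.0264,-0.329,0.005],[0,0,0],255],[[-0.0264,-0.329,0.005],[0,0,0],255],[[-0.0264,-0.329,0.005],[0,0,0],255],[[-0.0264,-0.329,0.005],[0,0,0],255],[[-0.0264,-0.329,0.005],[0,0,0],255],[[-0.0264,-0.329,0.005],[0,0,0],255],[[-0.0264,-0.329,0.005],[0,0,0],255],[[-0.0264,-0.329,-0.02],[0,0,0],255],[[-0.0264,-0.329,-0.04],[0,0,0],255]]' 80; python3 - <<'E'
from h import *
im=optics.camera("top");optics.camera("top");s=st();print(np.array([.5897,-.3045,.077])-s['tcp_pos'],corr(-3.25))
E
```

```text
clock: 25.25
tcp_pos: [0.583, -0.3058, 0.1318]
eef_rot: [-3.138, 0.095, 0.014]
force: [-0.5, 1.4, -2.8]
finger_gap: 0.152
t 25.35 tcp [ 0.5801 -0.301   0.1278] rot [-3.13  0.09  0.03] F [-1.7 -0.4 -1.9] gap 0.155
[ 0.00957877 -0.00352799 -0.05076441] [-0.6  -1.07  0.06]
```

```bash
python3 -m handwheel '[[[0.0096,-0.0035,-0.005],[-0.6,-1,0],255],[[0.0096,-0.0035,-0.01],[-0.6,-1,0],255],[[0.0096,-0.0035,-0.01],[-0.6,-1,0],255],[[0.0096,-0.0035,-0.01],[-0.6,-1,0],255]]' 80; python3 - <<'E'
from h import *
im=optics.camera("wrist");crop(im,120,80,520,380,1.9,"pics/w24.png");s=st();print(np.array([.5897,-.3045,.077])-s['tcp_pos'],corr(-3.25))
E
```

```text
clock: 25.68
tcp_pos: [0.5899, -0.3037, 0.118]
eef_rot: [-3.14, 0.089, 0.002]
force: [0.5, -0.6, -1.2]
finger_gap: 0.15
t 25.73 tcp [ 0.5901 -0.304   0.1184] rot [ 3.14e+00 -8.90e-02 -1.00e-03] F [ 0.5  0.3 -2.4] gap 0.154
[-0.00043739 -0.00048017 -0.04139376] [ 0.03 -0.04  0.  ]
```

View pics/w24.png

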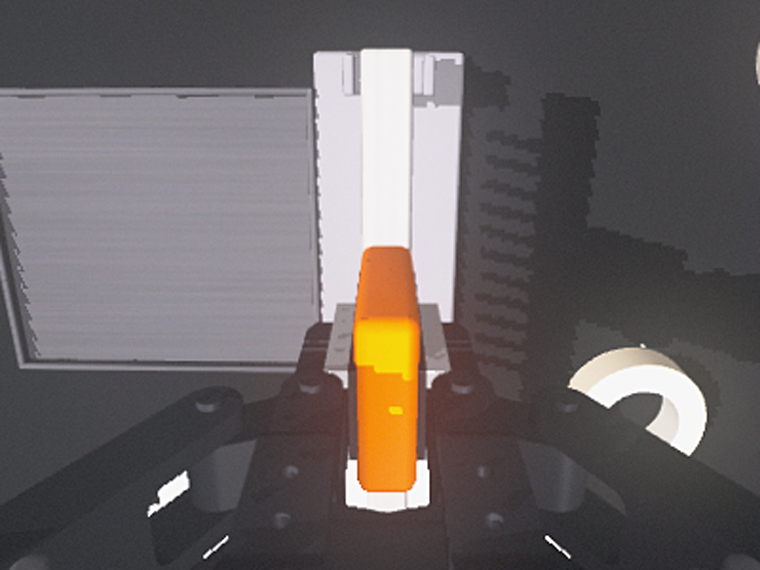

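The bar is centred between the cheeks (crop x≈345–433). Lowering slowly.

```bash
python3 -m handwheel '[[[-0.0004,-0.0005,-0.015],[0,0,0],255],[[-0.0004,-0.0005,-0.028],[0,0,0],255],[[-0.0004,-0.0005,-0.036],[0,0,0],255],[[-0.0004,-0.0005,-0.040],[0,0,0],255],[[-0.0004,-0.0005,-0.042],[0,0,0],255],[[-0.0004,-0.0005,-0.043],[0,0,0],255],[[-0.0004,-0.0005,-0.0435],[0,0,0],255]]' 80; python3 - <<'E'
from h import *
im=optics.camera("wrist");crop(im,120,80,520,380,1.9,"pics/w25.png");s=st();print(np.array([.5897,-.3045,.0749])-s['tcp_pos'],corr(-3.25))
E
```

```text
clock: 26.32
tcp_pos: [0.5899, -0.3047, 0.0751]
eef_rot: [3.14, -0.089, -0.001]
force: [0.2, 0.4, -1.9]
finger_gap: 0.155
t 26.37 tcp [ 0.59   -0.3047  0.0752] rot [ 3.139 -0.089 -0.   ] F [-0.7  0.2 -1.6] gap 0.153
[-0.00029245  0.00023288 -0.00027151] [ 0.05 -0.01  0.01]
```

View pics/w25.png

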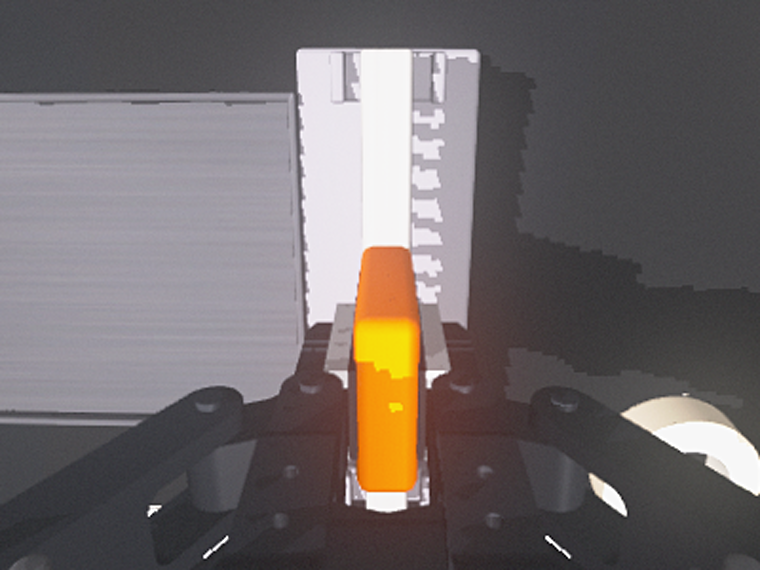

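Nearly down, with no contact force yet. A little lower, then release and rise.

```bash
python3 -m handwheel '[[[0,0,-0.001],[0,0,0],255],[[0,0,-0.001],[0,0,0],255],[[0,0,-0.001],[0,0,0],255]]' 80; python3 -m handwheel '[[[0,0,-0.0005],[0,0,0],255],[[0,0,-0.0005],[0,0,0],255]]' 80
```

```text
clock: 26.62
tcp_pos: [0.5903, -0.305, 0.0749]
eef_rot: [3.139, -0.089, 0.001]
force: [0.1, 0.7, 1.2]
finger_gap: 0.155
clock: 26.78
tcp_pos: [0.5903, -0.305, 0.0749]
eef_rot: [3.139, -0.089, 0.002]
force: [-0.8, 0.6, 2.9]
finger_gap: 0.154
```

```bash
python3 -m handwheel '[[[0,0,0],[0,0,0],225],[[0,0,0],[0,0,0],205],[[0,0,0],[0,0,0],180],[[0,0,0],[0,0,0],165],[[0,0,0],[0,0,0],165],[[0,0,0.03],[0,0,0],165],[[0,0,0.07],[0,0,0],165],[[0,0,0.11],[0,0,0],165],[[0,0,0.13],[0,0,0],165]]' 60; python3 - <<'E'
from h import *
im=optics.camera("wrist");crop(im,120,80,520,380,1.9,"pics/w26.png");s=st()
im=optics.camera("scene");crop(im,200,130,440,350,2.7,"pics/s26.png")
c=optics.calibration("top");im=optics.camera("top");crop(im,170,140,270,250,5,"pics/t26.png")
E
```

```text
clock: 27.53
tcp_pos: [0.5923, -0.3064, 0.21]
eef_rot: [3.134, -0.089, 0.012]
force: [1.0, -0.3, 0.6]
finger_gap: 0.355
t 27.58 tcp [ 0.5938 -0.3074  0.2134] rot [ 3.13  -0.088  0.019] F [ 1.2 -0.6  2.3] gap 0.36
```

View pics/s26.png

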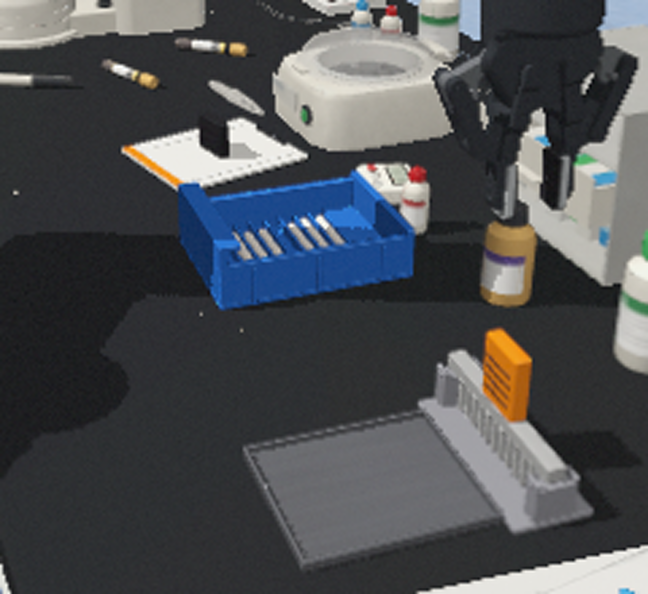

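View pics/t26.png

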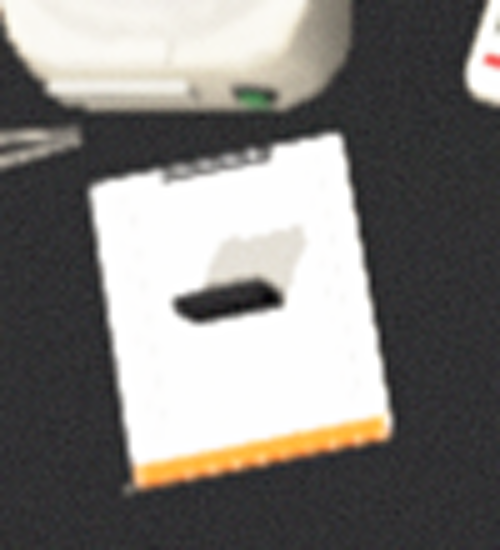

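The rake is upright on its rest, all six rods are grooved, and the cover hasn't moved. Heading to the cover, with a look into the tray on the way.

```bash
python3 -m handwheel '[[[-0.05,0.28,0.03],[0,0,0],165],[[-0.05,0.28,0.03],[0,0,0],165],[[-0.05,0.28,0.03],[0,0,0],165],[[-0.05,0.28,0.03],[0,0,0],165],[[-0.05,0.28,0.03],[0,0,0],165],[[-0.05,0.28,0.03],[0,0,0],165],[[-0.05,0.28,0.03],[0,0,0],165],[[-0.05,0.28,0.03],[0,0,0],165],[[-0.05,0.28,0.03],[0,0,0],165]]' 60; python3 - <<'E'
from h import *
optics.camera("top");optics.camera("top");s=st();c=optics.calibration("wrist");im=optics.camera("wrist");crop(im,200,100,400,250,3.8,"pics/w27.png");print(corr(11.7))
for a,r,pts in whites(im,130,100):
    (u,v)=r[0]; z=.010
    dx,dy=cv2.fitLine(pts.astype(np.float32),cv2.DIST_L2,0,.01,.01)[:2,0];L=max(r[1])/2
    e=[onz(c,u+s*dx*L,v+s*dy*L,z) for s in(1,-1)]; d=e[0]-e[1]
    if d[1]<0:d=-d
    t=tinv((e[0]+e[1])/2)*1000
    if abs(t[0])<90 and abs(t[1])<70:print(a,np.round(t,1),'len',round(np.linalg.norm(d),4),'dir',round(np.degrees(np.arctan2(-d[0],d[1])),1))
E
```

```text
clock: 28.43
tcp_pos: [0.5401, -0.0237, 0.2364]
eef_rot: [3.136, -0.083, 0.004]
force: [-0.5, 0.1, 0.4]
finger_gap: 0.348
t 28.53 tcp [ 0.5413 -0.0261  0.2366] rot [ 3.135 -0.088  0.006] F [ 0.6 -0.8  0.1] gap 0.351
[ 0.27  0.28 14.99]
598 [27.  13.6] len 0.0804 dir -3.3
598 [43.2 14.1] len 0.0793 dir -3.1
589 [-46.8   8.3] len 0.0787 dir -3.0
596 [-18.2   5.4] len 0.0801 dir -3.5
600 [12.4  7.1] len 0.0789 dir -2.5
617 [-33.2   3.9] len 0.0791 dir -3.1
```

View pics/w27.png

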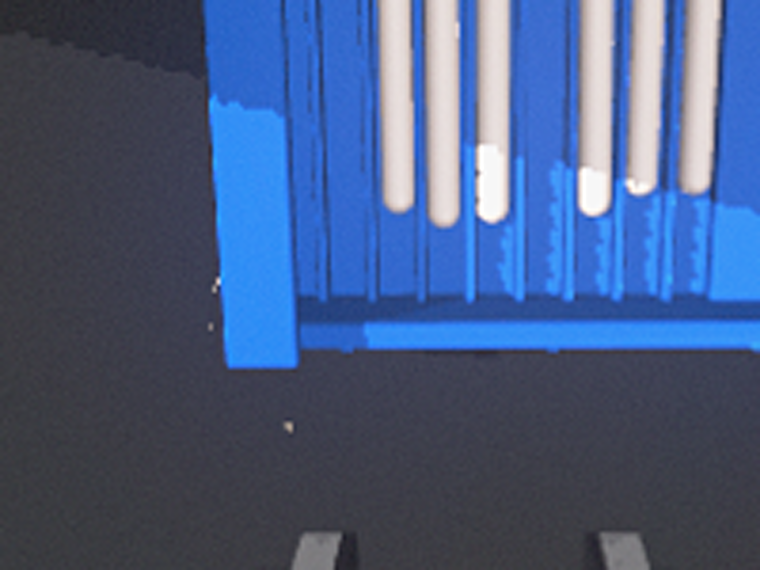

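```bash
sed -i 's/c=(0.5695,0.022),a=-3.15/c=(0.5687,0.0223),a=-3.15/' h.py; python3 -m handwheel '[[[0.038,0.24,-0.02],[0.2,0.2,15],140],[[0.038,0.24,-0.02],[0.2,0.2,15],140],[[0.038,0.24,-0.02],[0.2,0.2,15],140],[[0.038,0.24,-0.02],[0.2,0.2,15],140],[[0.038,0.24,-0.02],[0.2,0.2,15],140],[[0.038,0.24,-0.02],[0.2,0.2,15],140],[[0.038,0.24,-0.02],[0.2,0.2,15],140],[[0.038,0.24,-0.02],[0.2,0.2,15],140]]' 60; python3 - <<'E'
from h import *
import pickle
optics.camera("top");optics.camera("top");s=st();c=optics.calibration("wrist");im=optics.camera("wrist");crop(im,120,40,520,340,1.9,"pics/w28.png");pickle.dump((c,im),open("w28.pkl","wb"))
E
```

```text
clock: 29.25
tcp_pos: [0.58, 0.2136, 0.2154]
eef_rot: [3.123, 0.322, 0.0]
force: [-0.3, 0.4, 0.7]
finger_gap: 0.452
t 29.35 tcp [0.5798 0.2116 0.2159] rot [ 3.124  0.318 -0.   ] F [-0.6 -0.3 -0.2] gap 0.453
```

View pics/w28.png

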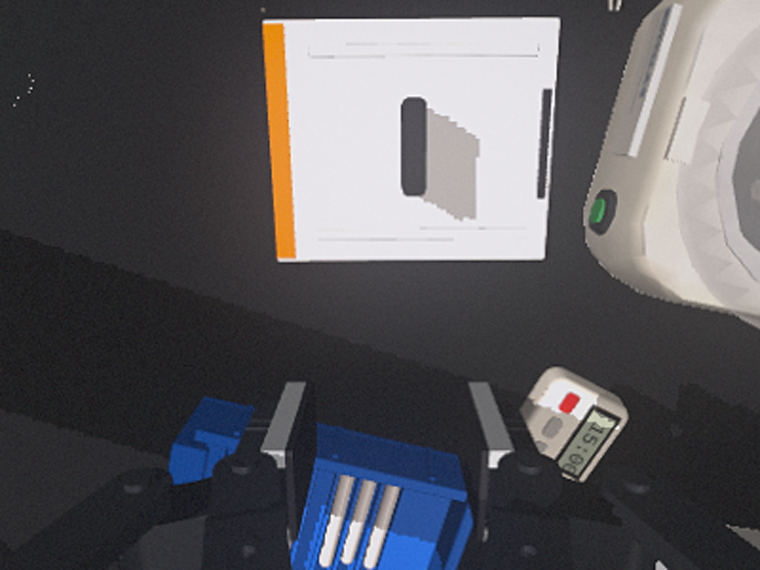

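```bash
python3 - <<'E'
from h import *
import pickle
c,im=pickle.load(open("w28.pkl","rb")); f=lambda x,y:(120+x/1.9,40+y/1.9)
C=[onz(c,*f(*p),.005) for p in((558,18),(546,260),(278,260),(262,20))]
for p in C: print(np.round(p,4))
xd=C[0]+C[1]-C[2]-C[3]; print('yaw',np.degrees(np.arctan2(xd[1],xd[0])),np.linalg.norm(xd)/2,np.linalg.norm(C[0]-C[1]),'cen',sum(C)/4)
F=[onz(c,*f(*p),.045) for p in((402,97),(426,97),(426,196),(402,196))]
print(sum(F)/4,[np.round(p,4) for p in F])
s=st();print(np.array([.579,.2765,.1])-s['tcp_pos'],corr(11.7))
E
```

```text
[0.643  0.3569 0.005 ]
[0.6729 0.2278 0.005 ]
[0.5166 0.1957 0.005 ]
[0.4883 0.324  0.005 ]
yaw 11.794659156948592 0.15884458079070984 0.13253637917648606 cen [0.58021224 0.2761138  0.005     ]
[0.57990966 0.27629629 0.045     ] [array([0.5691, 0.2985, 0.045 ]), array([0.5805, 0.3008, 0.045 ]), array([0.591 , 0.2542, 0.045 ]), array([0.579 , 0.2517, 0.045 ])]
t 29.4 tcp [0.5798 0.2113 0.2162] rot [3.124 0.317 0.   ] F [ 0.1 -0.9 -0.2] gap 0.45
[-0.00078142  0.065199   -0.11620029] [0.1  0.02 0.13]
```

```bash
python3 -m handwheel '[[[0,0.065,-0.03],[0.1,0,0.2],165],[[0,0.065,-0.07],[0.1,0,0.2],165],[[0,0.065,-0.10],[0.1,0,0.2],165],[[0,0.065,-0.12],[0.1,0,0.2],165],[[0,0.065,-0.12],[0.1,0,0.2],165],[[0,0.065,-0.12],[0.1,0,0.2],165]]' 60; python3 - <<'E'
from h import *
im=optics.camera("wrist");crop(im,120,80,520,380,1.9,"pics/w29.png");s=st();print(np.array([.580,.2762,.030])-s['tcp_pos'],corr(11.75))
E
```

```text
clock: 29.9
tcp_pos: [0.5795, 0.2744, 0.0952]
eef_rot: [3.125, 0.319, -0.004]
force: [0.7, -1.0, 0.2]
finger_gap: 0.349
t 29.95 tcp [0.5809 0.2749 0.097 ] rot [3.125e+00 3.190e-01 2.000e-03] F [0.7 0.1 0.6] gap 0.356
[-0.00094918  0.00128805 -0.06704809] [-0.01  0.08  0.11]
```

View pics/w29.png

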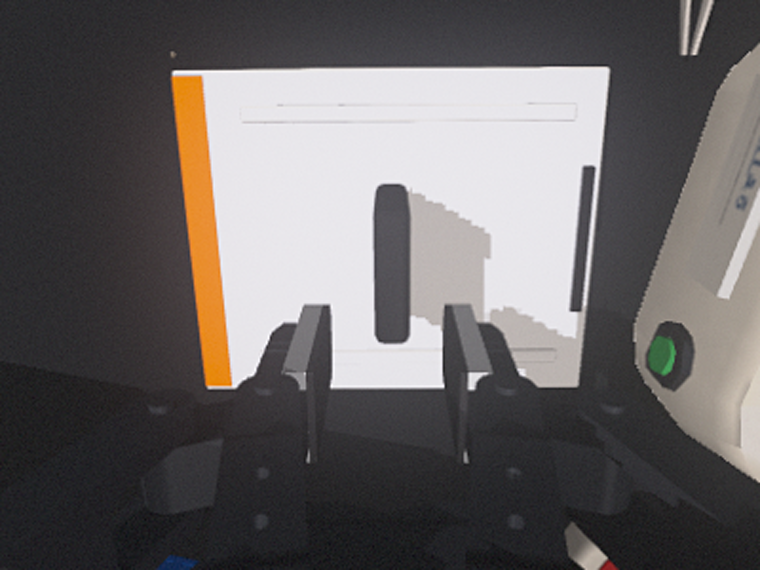

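```bash
python3 -m handwheel '[[[-0.001,0.0012,-0.02],[0,0,0.1],165],[[-0.001,0.0012,-0.045],[0,0,0.1],165],[[-0.001,0.0012,-0.058],[0,0,0.1],165],[[-0.001,0.0012,-0.064],[0,0,0.1],165],[[-0.001,0.0012,-0.066],[0,0,0.1],165],[[-0.001,0.0012,-0.066],[0,0,0.1],165]]' 60; python3 - <<'E'
from h import *
im=optics.camera("wrist");crop(im,120,80,520,380,1.9,"pics/w30.png");s=st();print(np.array([.580,.2762,.030])-s['tcp_pos'],corr(11.75))
E
```

```text
clock: 30.45
tcp_pos: [0.5808, 0.276, 0.0319]
eef_rot: [-3.125, -0.321, -0.005]
force: [0.8, 0.3, -0.9]
finger_gap: 0.35
t 30.5 tcp [0.5809 0.2761 0.0323] rot [-3.125 -0.321 -0.006] F [-0.4 -0.4 -0.3] gap 0.353
[-9.45314937e-04  6.00639970e-05 -2.30003960e-03] [-0.04  0.2   0.03]
```

View pics/w30.png

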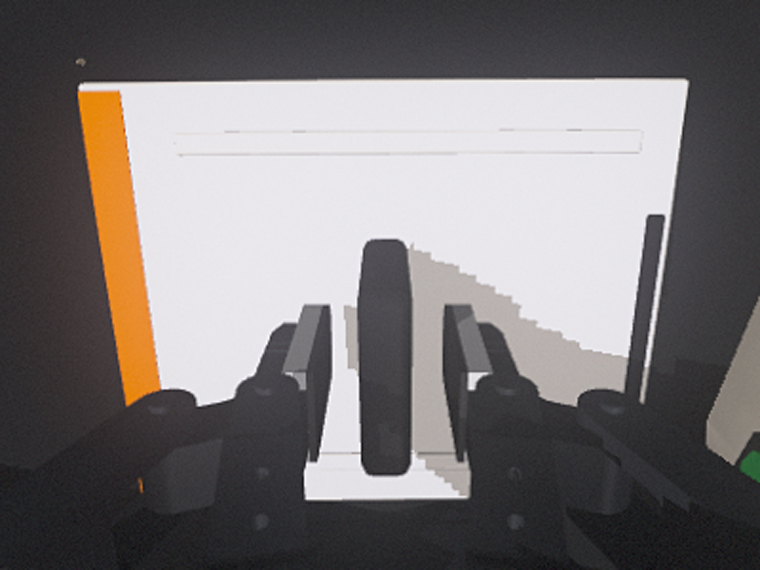

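```bash
python3 -m handwheel '[[[-0.0006,0,-0.0015],[0,0.1,0],255],[[-0.0006,0,-0.0015],[0,0.1,0],255],[[-0.0006,0,-0.0015],[0,0.1,0],255],[[-0.0006,0,-0.0015],[0,0.1,0],255],[[-0.0006,0,-0.0015],[0,0.1,0],255],[[-0.0006,0,-0.0015],[0,0.1,0],255],[[-0.0006,0,-0.0015],[0,0.1,0],255]]' 100; python3 -c "
from h import *
st();print(corr(11.75))"; python3 -m handwheel '[[[0,0,0.02],[0,0,0],255],[[0,0,0.05],[0,0,0],255],[[0,0,0.08],[0,0,0],255],[[0,0,0.11],[0,0,0],255],[[0,0,0.13],[0,0,0],255],[[0,0,0.13],[0,0,0],255],[[0,0,0.13],[0,0,0],255]]'; python3 - <<'E'
from h import *
im=optics.camera("scene");s=st();crop(im,200,80,440,270,3.0,"pics/s31.png");print(corr(-3.15))
E
```

```text
clock: 31.08
tcp_pos: [0.5813, 0.2764, 0.0323]
eef_rot: [-3.124, -0.321, -0.007]
force: [-0.0, -0.9, 5.9]
finger_gap: 0.128
t 31.08 tcp [0.5813 0.2764 0.0323] rot [-3.124 -0.321 -0.007] F [-0.  -0.9  5.9] gap 0.128
[-0.07  0.24  0.01]
clock: 31.67
tcp_pos: [0.5816, 0.2766, 0.1631]
eef_rot: [-3.124, -0.322, -0.01]
force: [0.6, -0.0, -2.0]
finger_gap: 0.122
t 31.72 tcp [0.5805 0.2763 0.1615] rot [-3.125 -0.321 -0.004] F [-1.4 -0.5 -2.7] gap 0.12
[ -0.02   0.16 -14.9 ]
```

View pics/s31.png

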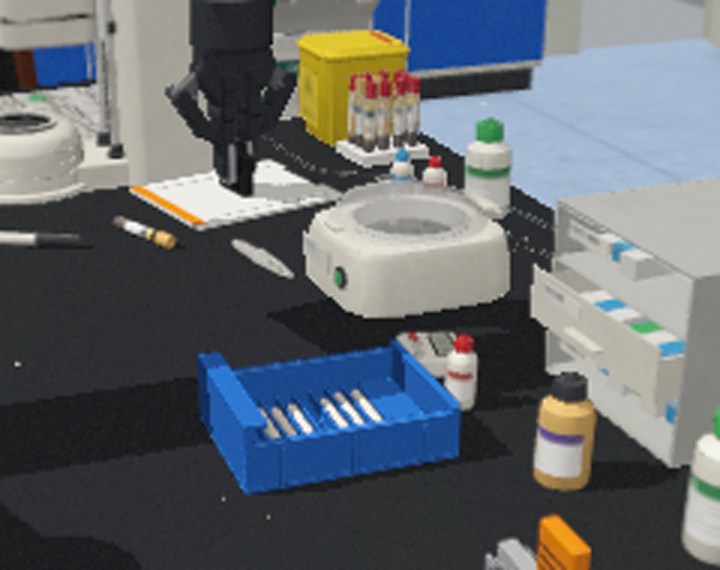

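```bash
python3 - <<'E'
from h import *
s=st();print(tp(.011,0,.16)-s['tcp_pos'],corr(-3.15),corr(-3.15,-12))
E
```

```text
t 31.72 tcp [0.5805 0.2763 0.1615] rot [-3.125 -0.321 -0.004] F [-1.4 -0.5 -2.7] gap 0.12
[-0.00078287 -0.25456363 -0.00149875] [ -0.02   0.16 -14.9 ] [  0.88 -11.84 -14.85]
```

```bash
python3 -m handwheel '[[[-0.001,-0.03,0],[0,0.1,-3],255],[[-0.001,-0.06,0],[0,0.1,-6],255],[[-0.001,-0.09,0],[0,0.1,-9],255],[[-0.001,-0.12,0],[0,0.1,-12],255],[[-0.001,-0.15,0],[0,0.1,-14],255],[[-0.001,-0.18,0],[0,0.1,-14.9],255],[[-0.001,-0.21,0],[0,0.1,-14.9],255],[[-0.001,-0.24,0],[0,0.1,-14.9],255],[[-0.001,-0.2546,0],[0,0.1,-14.9],255],[[-0.001,-0.2546,0],[0,0.1,-14.9],255]]' 100; python3 - <<'E'
from h import *
im=optics.camera("wrist");s=st();crop(im,120,80,520,380,1.9,"pics/w32.png");print(tp(.011,0,.16)-s['tcp_pos'],corr(-3.15),corr(-3.15,-12))
E
```

```text
clock: 32.55
tcp_pos: [0.5782, 0.0183, 0.159]
eef_rot: [3.14, -0.093, -0.005]
force: [0.5, 0.4, -2.5]
finger_gap: 0.122
t 32.6 tcp [0.5781 0.0202 0.1592] rot [-3.139  0.092  0.005] F [-0.1  0.3 -1. ] gap 0.123
[0.00156297 0.00152579 0.00083935] [-0.07 -0.2   0.2 ] [ -0.74 -12.18   0.19]
```

View pics/w32.png

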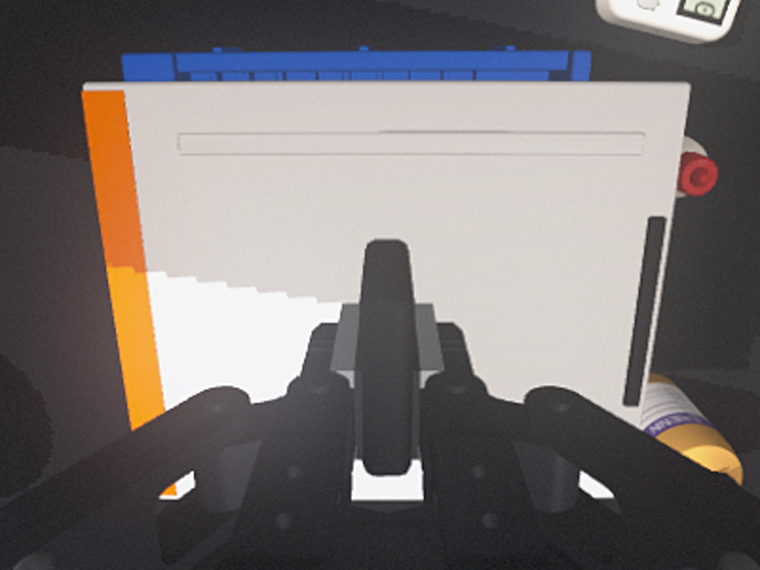

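```bash
python3 -m handwheel '[[[0.0015,0.0015,0],[-0.3,-6,0.1],255],[[0.0015,0.0015,0],[-0.7,-12.2,0.2],255],[[0.0015,0.0015,-0.01],[-0.7,-12.2,0.2],255],[[0.0015,0.0015,-0.03],[-0.7,-12.2,0.2],255],[[0.0015,0.0015,-0.045],[-0.7,-12.2,0.2],255],[[0.0015,0.0015,-0.05],[-0.7,-12.2,0.2],255],[[0.0015,0.0015,-0.05],[-0.7,-12.2,0.2],255]]' 100; python3 - <<'E'
from h import *
im=optics.camera("scene");s=st();crop(im,230,120,400,260,4.5,"pics/s33.png");print(tp(.011,0,.0951)-s['tcp_pos'],corr(-3.15,-12), tinv(s['tcp_pos']))
E
```

```text
clock: 33.18
tcp_pos: [0.5784, 0.0227, 0.1065]
eef_rot: [3.12, -0.084, 0.318]
force: [-0.1, -0.1, -2.0]
finger_gap: 0.119
t 33.23 tcp [0.5793 0.0224 0.1077] rot [ 3.12  -0.084  0.323] F [-0.4  0.2 -1.8] gap 0.121
[ 0.00037683 -0.00071801 -0.01260651] [-0.08 -0.19 -0.06] [0.01058428 0.00069622]
```

View pics/s33.png

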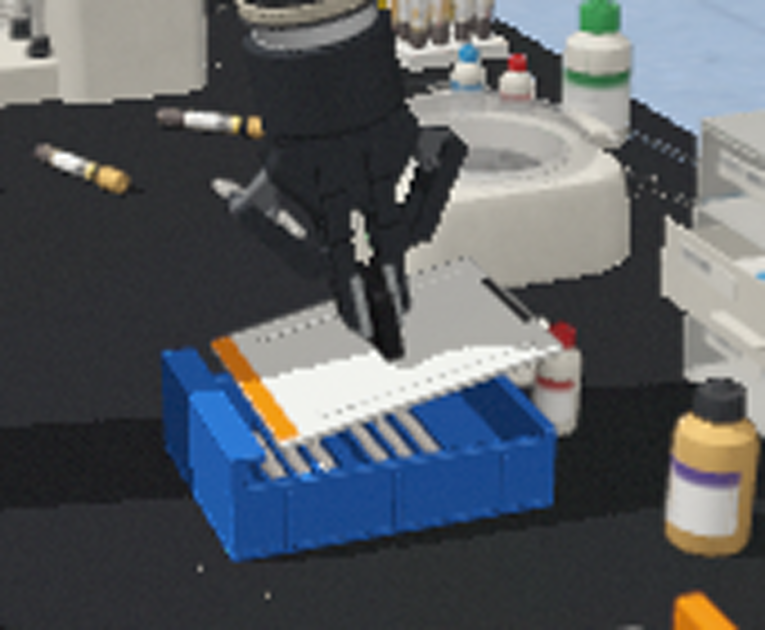

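```bash
python3 -m handwheel '[[[0.0004,-0.0007,-0.005],[0,-0.1,0],255],[[0.0004,-0.0007,-0.010],[0,-0.1,0],255],[[0.0004,-0.0007,-0.0126],[0,-0.1,0],255],[[0.0004,-0.0007,-0.0126],[0,-0.1,0],255],[[0.0004,-0.0007,-0.0126],[0,-0.1,0],255]]' 100; python3 - <<'E'
from h import *
im=optics.camera("scene");s=st();crop(im,250,170,380,260,6,"pics/s34.png");print(tp(-.009,0,.0926)-s['tcp_pos'],corr(-3.15,-12), tinv(s['tcp_pos']))
c=optics.calibration("wrist");im=optics.camera("wrist");crop(im,120,80,420,380,2,"pics/w34.png")
E
```

```text
clock: 33.65
tcp_pos: [0.5797, 0.0217, 0.0951]
eef_rot: [3.119, -0.085, 0.325]
force: [1.3, 0.3, -1.1]
finger_gap: 0.123
t 33.7 tcp [0.5798 0.0217 0.0953] rot [ 3.119 -0.085  0.326] F [-0.1  0.3 -1.6] gap 0.124
[-0.02008955  0.00112282 -0.00270846] [-0.08 -0.07 -0.05] [ 1.11208973e-02 -1.71989384e-05]
```

View pics/s34.png

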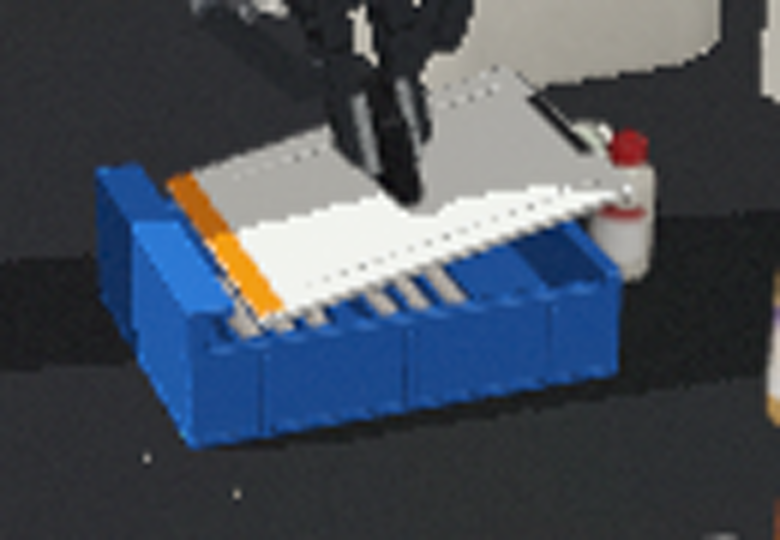

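View pics/w34.png

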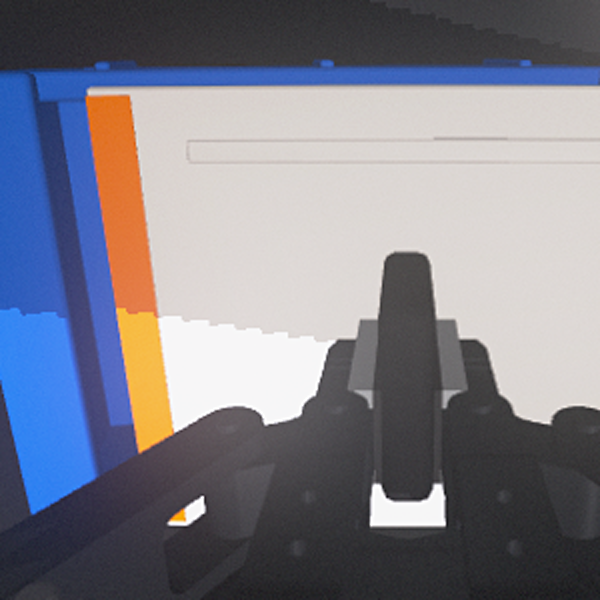

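```bash
python3 - <<'E'
from h import *
c=optics.calibration("wrist"); f=lambda x,y:(120+x/2,80+y/2)
for n,p,z in [('lip+y',(88,92),.0519),('wall out',(60,72),.042),('wall out2',(300,68),.042),('ledge in L',(37,75),.0605),('ledge in R',(100,488),.0605),('lip low',(140,450),.0519)]:
    q=onz(c,*f(*p),z);print(n,np.round(q,4),np.round(tinv(q)*1000,1))
E
```

```text
lip+y [0.5113 0.0903 0.0519] [-61.1  64.7]
wall out [0.5027 0.0955 0.042 ] [-69.9  69.5]
wall out2 [0.5645 0.0923 0.042 ] [-8.  69.7]
ledge in L [0.5032 0.0953 0.0605] [-69.4  69.3]
ledge in R [ 0.495  -0.0185  0.0605] [-71.3 -44.7]
lip low [ 0.5053 -0.0137  0.0519] [-61.3 -39.4]
```

```bash
python3 -m handwheel '[[[-0.0025,0.001,-0.0],[0,0,0],255],[[-0.005,0.0015,-0.0],[0,0,0],255],[[-0.0075,0.002,-0.0],[0,0,0],255],[[-0.010,0.0025,-0.0003],[0,0,0],255],[[-0.0125,0.0027,-0.0006],[0,0,0],255],[[-0.015,0.0027,-0.001],[0,0,0],255],[[-0.0165,0.0027,-0.0015],[0,0,0],255],[[-0.018,0.0027,-0.002],[0,0,0],255],[[-0.0185,0.0027,-0.002],[0,0,0],255]]' 100; python3 - <<'E'
from h import *
im=optics.camera("scene");s=st();crop(im,250,170,380,260,6,"pics/s35.png");print(corr(-3.15,-12), tinv(s['tcp_pos']))
c=optics.calibration("wrist");im=optics.camera("wrist");crop(im,120,80,420,380,2,"pics/w35.png")
E
```

```text
clock: 34.5
tcp_pos: [0.561, 0.0243, 0.0932]
eef_rot: [3.119, -0.085, 0.325]
force: [-0.8, -0.5, -1.3]
finger_gap: 0.122
t 34.55 tcp [0.5611 0.0244 0.0933] rot [ 3.119 -0.085  0.326] F [-0.2 -0.4 -1.6] gap 0.124
[-0.09 -0.08 -0.05] [-0.00774508  0.00162843]
```

View pics/s35.png

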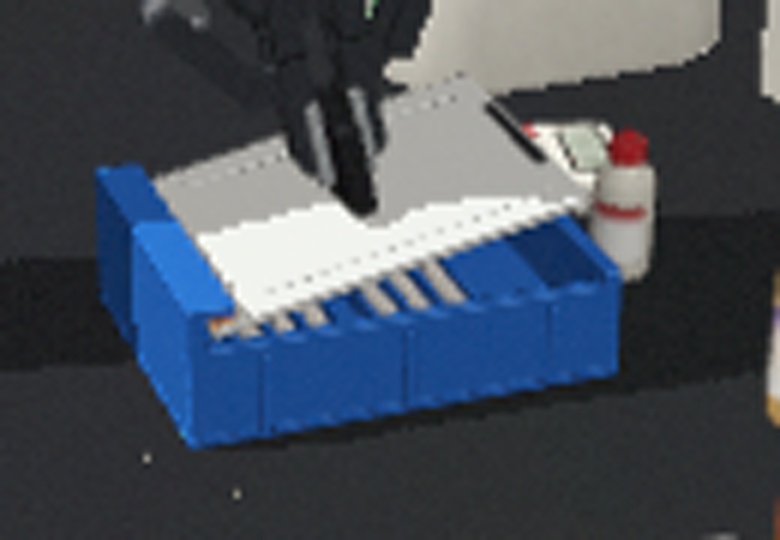

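View pics/w35.png

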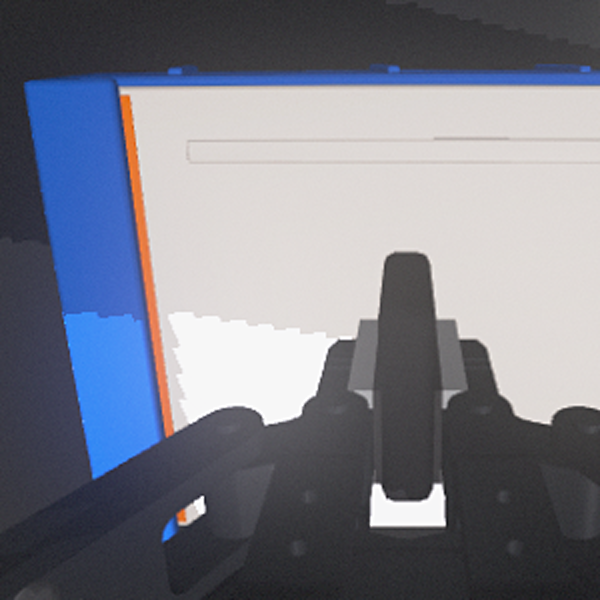

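The lip is under the ledge with no contact force. Starting the swing down about the lip.

```bash
python3 -m handwheel '[[[0.0011,-0.0001,-0.0025],[0.1,1.5,0],255],[[0.0022,-0.0001,-0.0050],[0.2,3,0],255],[[0.0033,-0.0002,-0.0073],[0.2,4.5,0],255],[[0.0044,-0.0002,-0.0097],[0.3,6,0],255],[[0.0054,-0.0003,-0.0120],[0.4,7.5,0],255],[[0.00645,-0.0004,-0.0143],[0.5,9,0],255],[[0.00645,-0.0004,-0.0143],[0.5,9,0],255]]' 100; python3 - <<'E'
from h import *
im=optics.camera("scene");s=st();crop(im,250,170,380,260,6,"pics/s36.png");print(corr(-3.15,0), tinv(s['tcp_pos']))
E
```

```text
clock: 35.18
tcp_pos: [0.5695, 0.0236, 0.0789]
eef_rot: [3.139, -0.086, 0.083]
force: [-0.0, 0.3, -2.2]
finger_gap: 0.123
t 35.23 tcp [0.5687 0.0237 0.0789] rot [-3.139  0.085 -0.083] F [-0.1 -0.1 -1.8] gap 0.124
[ 0.08  3.01 -0.04] [-3.95967123e-05  1.44390655e-03]
```

View pics/s36.png

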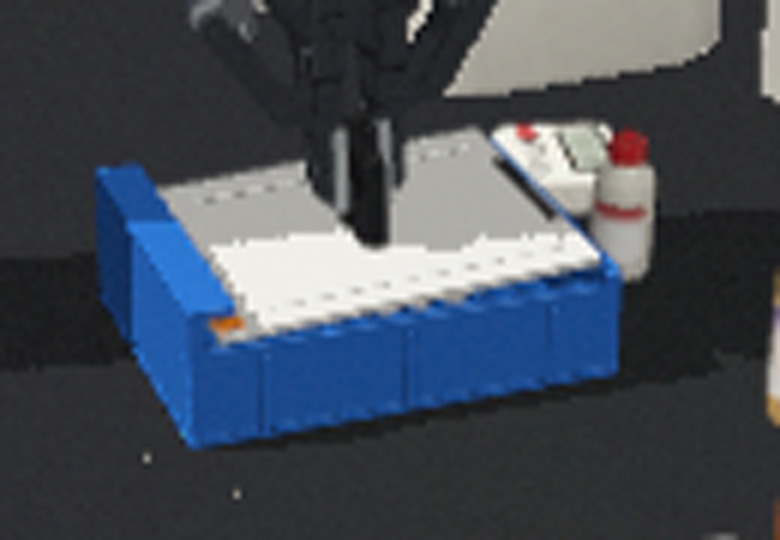

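```bash
python3 -m handwheel '[[[-0.0018,0,0],[0,0,0],255],[[-0.0018,0,0],[0,0,0],255],[[-0.0013,0,-0.0012],[0,0.8,0],255],[[-0.0009,0,-0.0023],[0.1,1.5,0],255],[[-0.0006,0,-0.0034],[0.1,2.3,0],255],[[-0.0005,0,-0.0045],[0.1,3,0],255],[[-0.0005,0,-0.0045],[0.1,3,0],255]]' 100; python3 - <<'E'
from h import *
im=optics.camera("scene");s=st();crop(im,250,170,380,260,6,"pics/s37.png");print(corr(-3.15,0), tinv(s['tcp_pos']))
E
```

```text
clock: 35.82
tcp_pos: [0.5688, 0.0236, 0.0743]
eef_rot: [-3.14, 0.085, 0.0]
force: [0.0, 0.0, -0.6]
finger_gap: 0.122
t 35.87 tcp [0.5686 0.0237 0.0743] rot [-3.14e+00  8.50e-02 -1.00e-03] F [ 0.3  0.9 -2.3] gap 0.124
[-0.01  0.02 -0.04] [-0.00012953  0.00139765]
```

View pics/s37.png

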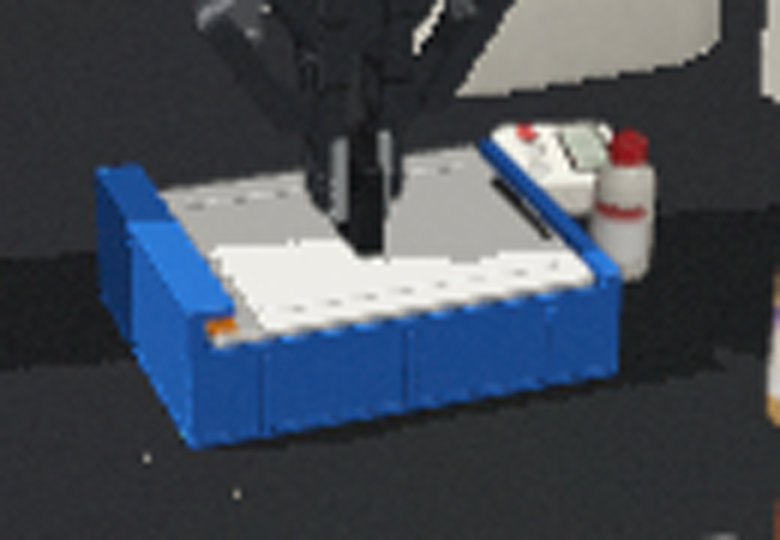

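```bash
python3 -m handwheel '[[[0,0,-0.001],[0,0,0],255],[[0,0,-0.001],[0,0,0],255],[[0,0,-0.001],[0,0,0],255]]' 100; python3 -m handwheel '[[[0,0,-0.001],[0,0,0],255],[[0,0,-0.001],[0,0,0],255],[[0,0,-0.001],[0,0,0],255]]' 100; python3 - <<'E'
from h import *
s=st();im=optics.camera("wrist");crop(im,20,40,620,390,1.3,"pics/w38.png");print(corr(-3.15,0), tinv(s['tcp_pos']))
E
```

```text
clock: 36.12
tcp_pos: [0.5686, 0.0237, 0.0743]
eef_rot: [-3.14, 0.085, -0.001]
force: [-1.1, 0.2, 4.8]
finger_gap: 0.119
clock: 36.37
tcp_pos: [0.5686, 0.0237, 0.0743]
eef_rot: [-3.14, 0.085, -0.002]
force: [-1.7, 0.5, 5.7]
finger_gap: 0.122
t 36.37 tcp [0.5686 0.0237 0.0743] rot [-3.14e+00  8.50e-02 -2.00e-03] F [-1.7  0.5  5.7] gap 0.122
[ 0.    0.07 -0.05] [-0.00014997  0.0013939 ]
```

View pics/w38.png

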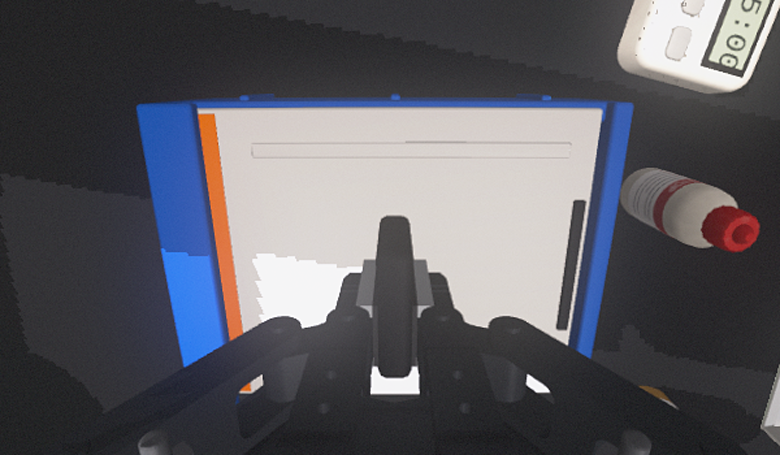

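The cover lies flat, inside the far wall with its lip under the ledge. TCP height is 74.3 mm, which equals 42 mm plus the grasp height. Releasing.

```bash
python3 -m handwheel '[[[0,0,0],[0,0,0],228],[[0,0,0],[0,0,0],210],[[0,0,0],[0,0,0],190],[[0,0,0],[0,0,0],165],[[0,0,0],[0,0,0],165],[[0,0,0.01],[0,0,0],165],[[0,0,0.04],[0,0,0],165],[[0,0,0.08],[0,0,0],165],[[0,0,0.12],[0,0,0],165],[[0,0,0.14],[0,0,0],165]]' 60; python3 -m handwheel '[[[0,-0.04,0.04],[0,0,0],165],[[0,-0.08,0.08],[0,0,0],165],[[-0.02,-0.12,0.08],[0,0,0],165],[[-0.04,-0.15,0.08],[0,0,0],165],[[-0.04,-0.15,0.08],[0,0,0],165],[[-0.04,-0.15,0.08],[0,0,0],165]]'; python3 - <<'E'
from h import *
s=st();im=optics.camera("wrist");cv2.imwrite("pics/w39.png",im[:,:,::-1])
im=optics.camera("scene");crop(im,220,130,430,340,2.8,"pics/s39.png")
im=optics.camera("top");crop(im,270,120,500,290,3.4,"pics/t39.png")
E
```

```text
clock: 37.25
tcp_pos: [0.5707, 0.0235, 0.2195]
eef_rot: [3.14, -0.085, 0.014]
force: [0.9, 1.3, -0.1]
finger_gap: 0.351
clock: 37.75
tcp_pos: [0.5295, -0.1304, 0.3016]
eef_rot: [3.136, -0.092, 0.017]
force: [-0.3, 0.1, -0.4]
finger_gap: 0.351
t 37.75 tcp [ 0.5295 -0.1304  0.3016] rot [ 3.136 -0.092  0.017] F [-0.3  0.1 -0.4] gap 0.351
```

View pics/w39.png

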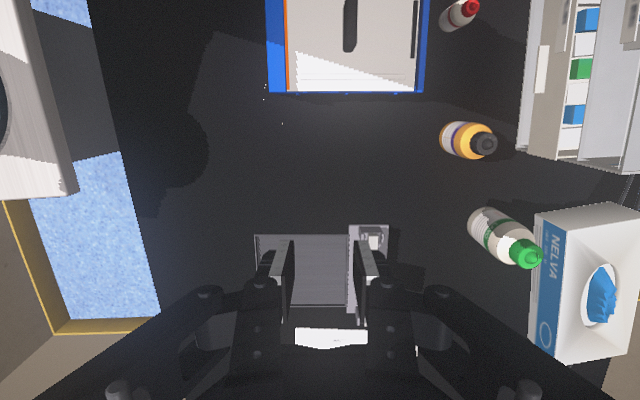

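View pics/s39.png

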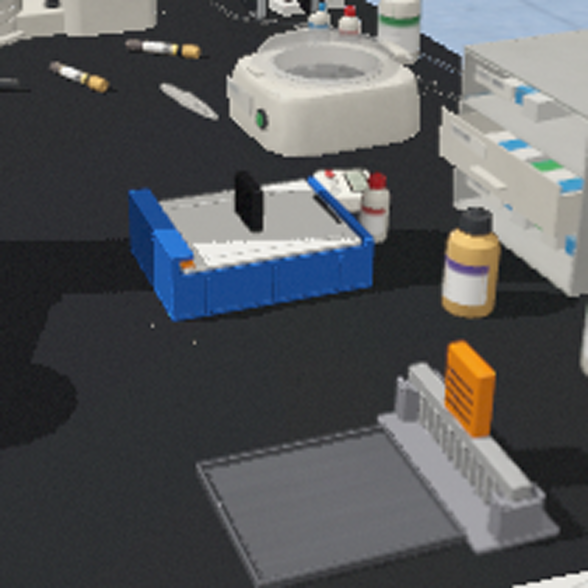

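View pics/t39.png

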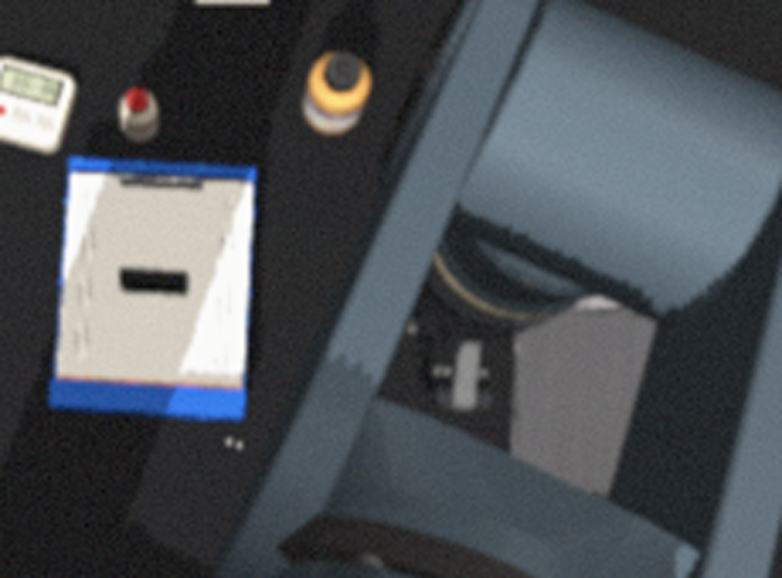

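The cover is flat and centred between the walls with its lip under the ledge. The rake is upright on its rest, the pan is empty, and both bottles are where they started. Handing in.

```bash
python3 -m handwheel '[[[0,0,0],[0,0,0],165],[[0,0,0],[0,0,0],165],[[0,0,0],[0,0,0],165]]'; python3 -c "
from station import ctrl
print(ctrl.job_done())"
```

```text
clock: 38.15
tcp_pos: [0.5308, -0.1249, 0.2995]
eef_rot: [-3.14, 0.083, -0.013]
force: [-0.2, -0.7, -0.3]
finger_gap: 0.355
the job is handed in; nothing more can be done
None
```

The tray is closed with all six rods down in grooves, and I handed the job in at about 38 s. The station reports no verdict.

- **Rods:** I moved the three pan rods into the tray, two straight into the far grooves and one laid on top of them. One stroke with the rake on the side walls then put every rod down. Before closing, the wrist camera showed all six parallel to the grooves and within about 2 mm of a groove centre.
- **Rake:** it is back upright on its rest, with the bar between the cheeks.
- **Cover:** I hooked the lip under the ledge at a 12° tilt and swung the other edge down. It touched with about 6–8 N, and the gripper height there matched the cover lying flat on the 42 mm rim. After release, the pictures showed it flat, with its lip under the ledge and its far edge inside the far wall.
- **Bottles:** both looked in their starting places in the last pictures. I judged this by eye, not by measurement.

**What didn't go cleanly or disagreed:**
- The rake jammed briefly partway through the comb, rode up about 5 mm, and then pressed the walls with about 15 N until I eased it.
- The camera views disagreed on the tray's position by 2–4 mm. I settled it from the groove lines and the rods lying in the grooves.
- One wrist-view reading put the cover about 3 mm off centre across the tray; I shifted it about 1.5 mm before seating it and did not measure it again.

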